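# Clear a drawer front and set it up for marking out

### The job

Get the drawer front ready for marking out its new handles: put all the old brass fittings lying on it and near it (knobs and bar pulls) into the wooden hardware box, then shut the lid fully, and then swing the steel hasp over the lid until it lies flat with its slot over the staple. Also lay the straightedge flat on the bench, flush along the drawer front's long edge nearest the robot and roughly centred on it, and leave everything else on the bench where it is.

Things in the scene. Friction and masses are not known exactly. Their poses are not given: they have to be found in the camera images.
- box: fixed wooden hardware box, outside 180 x 180 x 65 mm high, walls and floor 6 mm, open on top; origin under the centre of its base, x towards the lid's hinge (roughly to the robot's left), y towards the staple (roughly towards the robot), z up. The inside is 168 x 168 x 59 mm: the fittings fit only side by side, not heaped
- lid (a joint): angle of the box's lid in rad: 0 shut, about 1.65 to 1.85 at the start (standing open). The lid is a 180 x 180 x 9 mm wooden board hinged along the box's +x rim, its stiff hinge (about 0.25 N m) holds it at any angle; push or pull it shut with a few newtons. A small dark knob (28 mm across, 43 mm high) is on its outer face, 30 mm from the free edge, halfway along it
- lid_hinge (a point): middle of the lid's hinge line, at the underside of the lid: 90 mm from the box centre along the box's x, 65.5 mm up; the hinge line runs along the box's y
- lid_edge (a point): middle of the lid's free edge, on its outer (upper when shut) face, 180 mm from the hinge
- hasp (a joint): angle of the steel hasp in rad: 0 shut, lying flat over the lid with its slot over the staple; about 1.65 to 1.85 at the start (standing up, leaning a little away from the box). Its hinge is stiff (0.16 N m) and holds it at any angle below 2.0. A strap 26 mm wide, 4 mm thick, 226 mm long, with a 14 x 36 mm slot near its free end; when shut it stands 2 mm above the lid
- hasp_hinge (a point): middle of the hasp's hinge pin, on the box's -y end (far from the robot), 25 mm from the box's centre towards +x, 105 mm towards -y, 78 mm up; the pin runs along the box's x
- hasp_slot (a point): centre of the slot in the hasp, mid-thickness, 200 mm from the hinge pin
- staple (a point): the steel wire staple on the box's +y end (near the robot), at the height of the shut hasp; the wire loop rises 16 mm above this point and passes through the slot
- front: fixed drawer front, a charcoal painted board with a grey field lying flat on the bench: 140 (its x) x 280 (its y) x 18 mm thick, origin under its centre; its -x long edge is the one nearest the robot, 70 mm from its centre
- straightedge: aluminium straightedge, a flat strip 260 mm long (its y) x 50 mm wide (its x) x 6 mm thick with a black upright grip rib on its middle, 70 mm along y, 14 mm wide in x, top 50 mm above the underside; 0.3 kg, origin under its centre. Both long edges are straight and either may be used
- knob1: old brass drawer knob, turned, 34 mm tall: round foot 30 mm across, neck 18 mm, head 34 mm across between 21 and 30 mm up. Origin at the centre of its foot, z along its axis towards the head; starts standing on its foot. Absent in some starts
- knob2: old brass drawer knob, turned, 34 mm tall: round foot 30 mm across, neck 18 mm, head 34 mm across between 21 and 30 mm up. Origin at the centre of its foot, z along its axis towards the head; starts standing on its foot. Absent in some starts
- knob3: old brass drawer knob, turned, 34 mm tall: round foot 30 mm across, neck 18 mm, head 34 mm across between 21 and 30 mm up. Origin at the centre of its foot, z along its axis towards the head; starts standing on its foot. Absent in some starts
- pull1: old brass bar pull (D-handle), 75 mm long (its y), 12 mm wide (its x), 28 mm tall (its z): a bar 10 mm thick on two 12 mm feet, 48 mm clear between them. Origin under its middle, at foot level; starts standing on its feet. Absent in some starts
- pull2: old brass bar pull (D-handle), 75 mm long (its y), 12 mm wide (its x), 28 mm tall (its z): a bar 10 mm thick on two 12 mm feet, 48 mm clear between them. Origin under its middle, at foot level; starts standing on its feet. Absent in some starts
- tub: bystander: dark plastic paint tub, 90 mm across, 110 mm tall, origin under its centre
- sander: bystander: cork sanding block 65 x 45 x 30 mm, origin under its centre
- brush: bystander: paint brush lying flat, about 200 mm long
- tin: bystander: steel tin, 80 mm across, 90 mm tall, origin under its centre
- jar: bystander: glass jar, 80 mm across, 110 mm tall, origin under its centre
- wax: bystander: small flat steel tin, 44 mm across, 20 mm tall, origin under its centre
Mind the look-alikes: they are no part of the job. What is shaped like the knob1 but black is not meant.

How it is judged (in metres and radians):
On the way, in this order (a step that is already met when the one before it is completed fails the run):
1. all the brass fittings are in the box (x of knob1 in the frame of box between -0.084 and 0.084 m and y of knob1 in the frame of box between -0.084 and 0.084 m and z of knob1 in the frame of box between 0.002 and 0.058 m and x of knob2 in the frame of box between -0.084 and 0.084 m and y of knob2 in the frame of box between -0.084 and 0.084 m and z of knob2 in the frame of box between 0.002 and 0.058 m and x of knob3 in the frame of box between -0.084 and 0.084 m and y of knob3 in the frame of box between -0.084 and 0.084 m and z of knob3 in the frame of box between 0.002 and 0.058 m and x of pull1 in the frame of box between -0.084 and 0.084 m and y of pull1 in the frame of box between -0.084 and 0.084 m and z of pull1 in the frame of box between 0.002 and 0.058 m and x of pull2 in the frame of box between -0.084 and 0.084 m and y of pull2 in the frame of box between -0.084 and 0.084 m and z of pull2 in the frame of box between 0.002 and 0.058 m), for 0.2 s.
2. then the lid is shut, the fittings inside (all of step 1 and value of joint lid below 0.05 rad), for 0.2 s.
3. then the hasp lies flat over the staple, the lid shut (value of joint each of lid, hasp below 0.05 rad), for 0.2 s.
At the end, for the whole second after the job is handed in: All fittings present are in the box; lid shut and hasp over the staple (each below 0.05 rad); straightedge flat and still on the bench along the drawer front's near long edge: gap at its middle at most 3.5 mm, parallel within 0.025 rad, centred within 60 mm (all of step 1 and all of step 3 and x of straightedge in the frame of front between -0.0985 and -0.09 m and y of straightedge in the frame of front between -0.06 and 0.06 m and angle between the y axis of straightedge and the y axis of front, either way round below 0.025 rad and angle between straightedge's own z axis and vertical below 0.05 rad and height (world z) of straightedge below 0.004 m and linear speed of straightedge below 0.02 m/s); the robot touches nothing.
It fails at once if one of the other things on the bench is shifted by more than 30 mm (distance of any of tub, sander, brush, tin, jar, wax from where it was at the start of the episode above 0.03 m).
Of knob1, knob2, knob3, pull1, pull2 only 3 to 4 are there at a start; the rules pass over those that are not, and their reading is None.
At some moment in a run one of knob1, knob2, knob3, pull1, pull2, straightedge may be knocked a few centimetres aside while the robot is not near it.
Once in a run the grip may slacken for a moment while it holds something.
It also fails if it takes over 210 s, if anything falls off the work surface, if the arm or the gripper's body presses on something with over 40 N, if the wrist force passes 120 N, or if a joint passes its speed limit or range.

### The arm

A 6-joint arm with a two-finger parallel gripper is mounted at the origin on the work surface. World frame = base frame: x ahead of the robot, y to its left, z up, the work surface at z = 0. Lengths are in m, angles in degrees, forces in N, time in s.
With the tool pointing down it reaches from about 0.35 to 0.875 m from the base axis. Payload 4.2 kg.
Tool frame: the origin (TCP) lies at the very end of the fingers, on their centre line; the grasp point (between the pads) lies 19 mm behind it; z points along the fingers, y is the line along which they close (so a half turn about z gives the same grasp; the last joint's range is limited). The gripper opens to 87 mm and grips with 3 to 60 N. Pads are 19 mm wide; open, the fingers measure 117 mm over their backs; the gripper's body (75 mm by 190 mm) begins 51 mm behind the grasp point.
Start: joints at [80.134, 22.042, 0.453, 0, -68.411, -14.817], TCP at [0.261, 0.568, 0.202] pointing down, gripper open.
Joint ranges: [-179.83, 179.83], [-69.29, 118.12], [-61.27, 80.66], [-181.25, 117.63], [-171.15, -9.14], [-177.46, 177.46]. Speed limits (degrees/s): [159.86, 159.86, 180, 180, 180, 180].

### API

Orientations are given as a 3x3 rotation matrix whose columns are the frame's x, y, z axes.
In Python, from station import * gives the robot as it stands.
- The arm moves only by the shell command python3 -m pendant 'ROWS'. ROWS is JSON, a list of rows, each an object of numbers: "x", "y", "z": the shift along the world's x, y, z normalised to -1 to 1, where 1 is 250 mm; "rx", "ry", "rz": the turn, a rotation vector about the world's x, y, z normalised to -1 to 1, where 1 is 180 degrees; "claw": the opening, from 0 (shut) to 1 (fully open). A call has exactly 8 rows; each row is the pose to reach, as a shift and turn from the pose commanded when the call began, turning the shorter way round; what a row does not reach only later rows make up. A row lasts 1/8 s, in which the tool goes at most 62.5 mm and 10.7 degrees, less where a joint would pass 70% of its speed; a pose out of reach is approached as far as the arm can. A call with a number of a shift or a turn outside -1 to 1 is refused whole. A call with a gripper value outside its range is refused whole. The fingers move at their own pace and stop on an object; the grip force is fixed at half the most. Time passes only in rows, so rows that repeat a pose let the fingers close, or fill a call up. It gives the time, the measured TCP pose, the force, the opening and the grip force at its end, in the units of the state.
- sense(): the state, without advancing time (a new reading comes with each control period).
- capture(name): name is "side" or "top" or "wrist"; returns a dict with "color" (480x640x3 uint8, red, green, blue), "mtx" (3x3 intrinsics, pixels), "k1" (the pictures are not rectified: a ray, as slopes to the right and down, at radius r is drawn at 1 + k1 r^2 times it, then the intrinsics apply), "world_to_cam" (4x4, takes a point from world to camera coordinates). Camera axes: x right, y up, looking along -z (the intrinsics and any distortion apply to the point x, -y, -z); pixel columns grow to the right and rows downward; lengths in m; the calibration is good to about 2 mm. A picture is of the moment at which its call begins. There is no depth.
- finish_job(): hands the job in; it is judged then, once.
Trained networks look in a picture, given as the dict that the camera call returned (one of the last four; its "shot" number tells which), for a name from the list of things; names that differ only in an ending like _2 or _b are one class to them, and where a whole thing is asked for, a point or a joint stands for the part that bears it (a point fixed in the world has none). Each returns a list of dicts, best first, with "conf" (0 to 1); they miss things now and then, are a little off and sometimes report something else, mostly with a low value. They report only what shows in the picture. A call takes as long as a camera call. They do not tell look-alikes from the thing itself.
- search_frame(picture, label): "centre" ([column, row] in pixels, amid what is visible of it).
- regions_of(picture, label): "region" (480x640 bool, what is visible of it) and "centre" ([column, row] in pixels, amid what is visible of it).
The state is a dict: "time_s": time; "joints": joint angles; "joint_velocities": joint speeds; "effort": joint torques, N m; "tcp_pos": TCP position; "ee_rot": TCP orientation; "wrist_force": force on the tool from outside, world axes, zero at the start; "moment": the same for the moment, N m; "gripper_width": opening from 0.0 (shut) to 1.0 (fully open); "gripper_force": force on a finger pad.
Only numpy, scipy, OpenCV 4.12 (cv2) and the standard library are available. Lean on these libraries where they do the work, as an engineer would, in place of code of your own. Each camera call takes 0.05 s, during which the arm holds its last target. There are 200 camera calls.

## Working session

There is one attempt and no reset: what is moved stays moved. The work goes in short steps, Python scripts to look and compute and a shell command to move; the robot and the scene stay as the last step left them, time stands still between calls to the robot, and variables do not carry over. Pictures are saved under pics/ and viewed, at most 14 in all, crops included, and the job is handed in when it is done.

```bash
mkdir -p pics; ls
cat > h.py <<'E'
from station import *
import numpy as np, cv2
def proj(p,P):
    P=np.atleast_2d(P); c=(p["world_to_cam"]@np.c_[P,np.ones(len(P))].T)[:3].T
    s=np.c_[c[:,0]/-c[:,2],-c[:,1]/-c[:,2]]; s=s*(1+p["k1"]*(s**2).sum(1,keepdims=True))
    K=np.array(p["mtx"]); return s@K[:2,:2].T+K[:2,2]
def unproj(p,uv,z):
    uv=np.atleast_2d(np.array(uv,float)); K=np.array(p["mtx"]); d=(uv-K[:2,2])/np.array([K[0,0],K[1,1]]); s=d.copy()
    for _ in range(20): s=d/(1+p["k1"]*(s**2).sum(1,keepdims=True))
    W=np.array(p["world_to_cam"]); R=W[:3,:3]; o=-R.T@W[:3,3]
    r=np.c_[s[:,0],-s[:,1],-np.ones(len(s))]@R
    return o+r*((z-o[2])/r[:,2])[:,None]
def save(p,n): cv2.imwrite("pics/"+n+".png",p["color"][:,:,::-1])
E
python3 - <<'E'
from h import *
for c in ["top","side"]:
    p=capture(c); save(p,c+"0"); print(c,p["k1"],np.round(-p["world_to_cam"][:3,:3].T@p["world_to_cam"][:3,3],3))
    for l in ["box","lid","hasp","front","straightedge","knob1","pull1","tub","sander","brush","tin","jar","wax"]:
        print(l,[(np.round(d["centre"]).astype(int).tolist(),round(d["conf"],2),np.round(unproj(p,d["centre"],0.03)[0],3).tolist()) for d in search_frame(p,l)])
E
```

```text
pics
top -0.015233835605943899 [ 0.482 -0.009  1.05 ]
box [([188, 305], 0.8, [0.467, 0.298, 0.03])]
lid [([140, 312], 0.65, [0.457, 0.402, 0.03])]
hasp [([172, 240], 0.75, [0.61, 0.334, 0.03])]
front [([383, 233], 0.61, [0.609, -0.125, 0.03])]
straightedge [([507, 276], 0.63, [0.508, -0.384, 0.03])]
knob1 [([337, 155], 0.73, [0.786, -0.031, 0.03]), ([304, 218], 0.65, [0.648, 0.045, 0.03]), ([441, 241], 0.5, [0.588, -0.249, 0.03]), ([395, 236], 0.48, [0.603, -0.15, 0.03])]
pull1 [([355, 243], 0.72, [0.59, -0.063, 0.03]), ([177, 240], 0.27, [0.61, 0.322, 0.03])]
tub [([286, 168], 0.71, [0.76, 0.081, 0.03]), ([144, 310], 0.35, [0.46, 0.393, 0.03])]
sander [([241, 205], 0.79, [0.681, 0.181, 0.03]), ([144, 311], 0.53, [0.457, 0.393, 0.03])]
brush [([440, 170], 0.55, [0.745, -0.255, 0.03]), ([173, 238], 0.41, [0.613, 0.332, 0.03])]
tin [([376, 158], 0.86, [0.777, -0.117, 0.03])]
jar [([155, 188], 0.6, [0.726, 0.371, 0.03])]
wax [([427, 326], 0.54, [0.409, -0.208, 0.03]), ([507, 274], 0.25, [0.513, -0.384, 0.03])]
side 0.05308140632535915 [ 0.212 -0.844  0.893]
box [([215, 165], 0.94, [0.48
[... 279 characters left out ...]
0.91, [0.582, -0.249, 0.03]), ([331, 238], 0.81, [0.639, 0.02, 0.03]), ([403, 238], 0.73, [0.78, -0.036, 0.03]), ([352, 294], 0.65, [0.609, -0.142, 0.03])]
pull1 [([328, 267], 0.7, [0.597, -0.055, 0.03])]
tub [([362, 196], 0.75, [0.765, 0.127, 0.03]), ([266, 114], 0.38, [0.683, 0.549, 0.03]), ([364, 430], 0.25, [0.5, -0.408, 0.03])]
sander [([326, 194], 0.56, [0.691, 0.165, 0.03])]
brush [([446, 328], 0.67, [0.731, -0.282, 0.03])]
tin [([423, 256], 0.79, [0.791, -0.1, 0.03]), ([203, 129], 0.34, [0.505, 0.54, 0.03]), ([351, 295], 0.31, [0.606, -0.142, 0.03])]
jar [([307, 141], 0.57, [0.737, 0.386, 0.03])]
wax [([264, 364], 0.88, [0.399, -0.23, 0.03]), ([353, 294], 0.64, [0.61, -0.141, 0.03])]
```

View pics/top0.png

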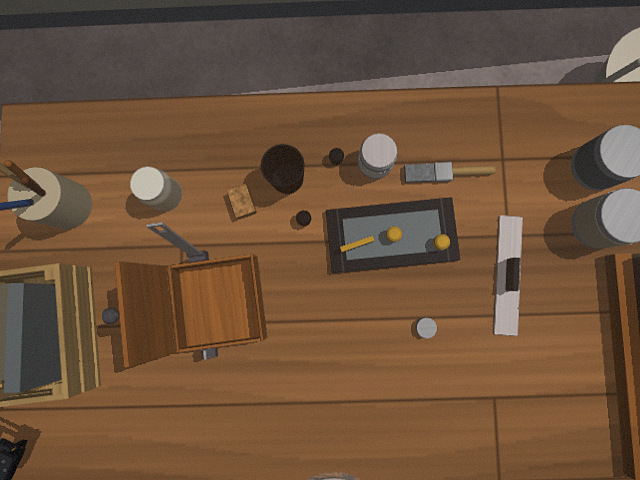

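View pics/side0.png

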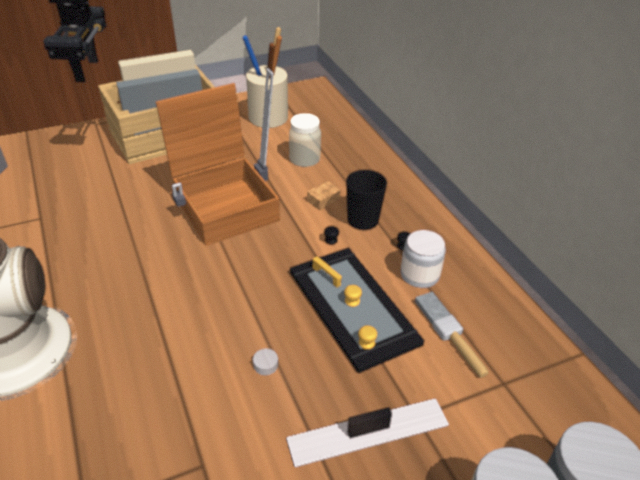

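The top view shows five candidates for knobs and pulls:
- Brass knobs at (395,234) and (442,242), and a brass bar pull at (357,243), all on the drawer front. These are the ones meant.
- Black knob shapes at (304,218) and (337,156). These are look-alikes.

I'll confirm this in an enlarged crop and measure at the same time.

Run:
```python
from h import *
p=capture("top"); q=capture("side")
c=p["color"][140:290,280:480]; cv2.imwrite("pics/crop1.png",cv2.resize(c,None,fx=4,fy=4,interpolation=3)[:,:,::-1])
for n,im,z in (("top",p,.043),("side",q,.043)):
    h=cv2.cvtColor(im["color"],cv2.COLOR_RGB2HSV)
    m=((h[...,0]>17)&(h[...,0]<32)&(h[...,1]>170)&(h[...,2]>120)).astype(np.uint8)
    k,l,s,ce=cv2.connectedComponentsWithStats(m)
    for i in range(1,k):
        if s[i,4]>25:
            pts=np.argwhere(l==i)[:,::-1].astype(np.float32); (_,wh,a)=cv2.minAreaRect(pts)
            print(n,ce[i].round(1),s[i,4],unproj(im,ce[i],z)[0].round(4),np.round(wh,1),round(a,1))
            if n=="top" and max(wh)>25:
                w=unproj(im,pts,.044)[:,:2].astype(np.float32); print("pull rect",cv2.minAreaRect(w),cv2.minAreaRect(w*1000))
for lab,z in (("front",.018),("straightedge",.006)):
    for im in (p,q):
        m=regions_of(im,lab)[0]["region"]; ys,xs=np.nonzero(m); 
        w=unproj(im,np.c_[xs,ys],z)[:,:2]*1000; r=cv2.minAreaRect(w.astype(np.float32)); print(lab,np.round(r[0],1),np.round(r[1],1),round(r[2],2),cv2.boxPoints(r).round(0).tolist())
```

```text
top [394.4 233.3] 149 [ 0.6065 -0.1475  0.043 ] [13.4 13. ] 26.6
top [442.5 241. ] 148 [ 0.5866 -0.2487  0.043 ] [14.1 12. ] 45.0
top [356.3 243.7] 166 [ 0.5868 -0.0656  0.043 ] [ 5.4 34.2] 71.6
pull rect ((0.5868620872497559, -0.0661826953291893), (0.011459603905677795, 0.0727618932723999), 16.646163940429688) ((586.8622436523438, -66.18267059326172), (11.4595947265625, 72.76189422607422), 16.64617919921875)
front [ 407.4 -207.4] [46.  39.5] 42.43 [[377.0, -208.0], [404.0, -238.0], [438.0, -207.0], [411.0, -177.0]]
front [ 605.2 -152.5] [146.4 290.7] 4.0 [[522.0, -13.0], [542.0, -303.0], [688.0, -292.0], [668.0, -2.0]]
straightedge [ 512.  -396.6] [ 52.8 258.1] 83.05 [[381.0, -407.0], [637.0, -438.0], [643.0, -386.0], [387.0, -355.0]]
straightedge [ 512.9 -396. ] [ 62.5 260.9] 83.08 [[380.0, -411.0], [639.0, -443.0], [646.0, -381.0], [387.0, -349.0]]
```

View pics/crop1.png

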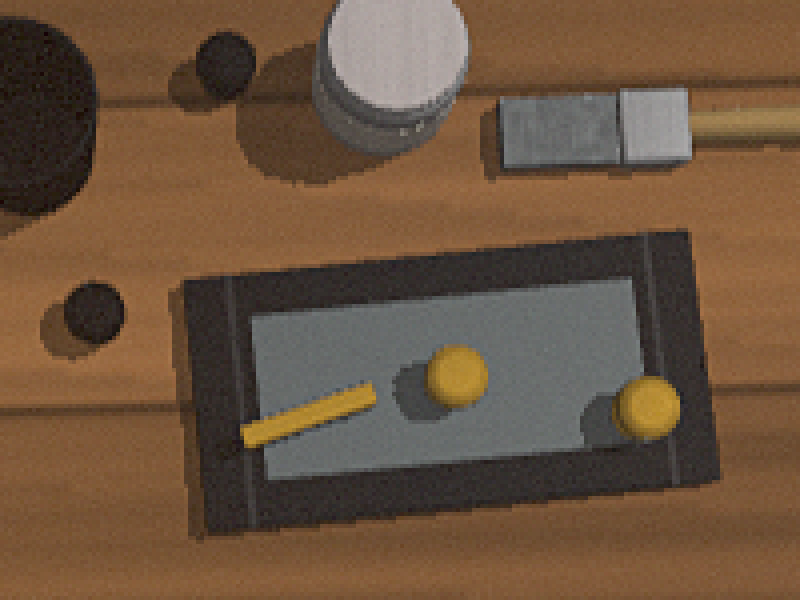

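The crop confirms it: two brass knobs and one brass pull on the front, with the black ones left out. Next I'll get the box pose.

Run:
```python
from h import *
p=capture("top"); q=capture("side")
a=cv2.resize(p["color"][210:380,100:290],None,fx=2.1,fy=3.5*0.6,interpolation=3)
a=cv2.resize(p["color"][215:375,100:280],(400,356),interpolation=3); b=cv2.resize(q["color"][60:260,140:300],(400,500),interpolation=3)
im=np.zeros((500,800,3),np.uint8); im[:356,:400]=a; im[:,400:]=b; cv2.imwrite("pics/box.png",im[:,:,::-1])
c=unproj(p,[[325.8,210.5],[452,198],[459.5,260],[329.5,274.3]],.018); print(c.round(4),c.mean(0))
for i in range(4): print(np.linalg.norm(c[i]-c[i-1]).round(4), np.degrees(np.arctan2(*(c[i]-c[i-1])[1::-1])).round(2))
s=sense(); print(s["tcp_pos"],np.round(s["ee_rot"],3),s["gripper_width"],s["time_s"])
```

```text
[[ 0.665  -0.0029  0.018 ]
 [ 0.6836 -0.281   0.018 ]
 [ 0.5467 -0.289   0.018 ]
 [ 0.5247 -0.0065  0.018 ]] [ 0.60499508 -0.14483667  0.018     ]
0.1404 1.48
0.2788 -86.19
0.1371 -176.66
0.2834 94.46
[0.26097318 0.56788363 0.2017668 ] [[ 0.909 -0.418  0.   ]
 [-0.418 -0.909  0.   ]
 [ 0.    -0.    -1.   ]] 0.9962674235084729 1.8
```

View pics/box.png

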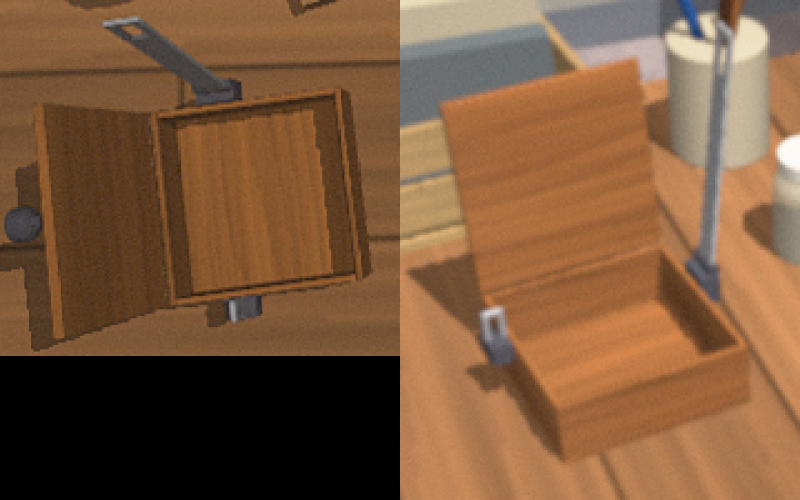

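```bash
cat >> h.py <<'E'
def rt(x,y,a): c,s=np.cos(a),np.sin(a); return np.array([[c,-s],[s,c]]),np.array([x,y])
def b2w(pose,P):
    P=np.atleast_2d(np.array(P,float)); R,t=rt(*pose); return np.c_[P[:,:2]@R.T+t,P[:,2]]
E
python3 - <<'E'
from h import *
from scipy.optimize import least_squares
p=capture("top"); q=capture("side")
T=np.array([[153,114],[347,91],[362,277],[170,304]])/2.2222+[100,215]
M=np.array([[90,-90,65],[-90,-90,65],[-90,90,65],[90,90,65]])/1000
S=np.array([[745,350],[565,402]])-[400,0]; S=S/2.5+[140,60]
Ms=np.array([[-90,-90,65],[-90,90,65]])/1000
f=lambda v: np.r_[(proj(p,b2w(v,M))-T).ravel(),(proj(q,b2w(v,Ms))-S).ravel()]
r=least_squares(f,[.467,.27,1.6]); print("box",r.x,np.degrees(r.x[2]),np.round(r.fun,1))
C=np.array([[325.8,210.5],[452,198],[459.5,260],[329.5,274.3]])
F=np.array([[70,140,18],[70,-140,18],[-70,-140,18],[-70,140,18]])/1000
r2=least_squares(lambda v:(proj(p,b2w(v,F))-C).ravel(),[.605,-.145,.07]); print("front",r2.x,np.degrees(r2.x[2]),r2.fun.round(1))
# lid & hasp angles
d=search_frame(p,"lid_edge")+search_frame(q,"lid_edge"); print(d)
B=r.x
def lid(a,rr=.18,y=0,h=.009): # outer face
    return b2w(B,[.090-rr*np.cos(a)+h*np.sin(a),y,.0655+rr*np.sin(a)+h*np.cos(a)])
def hasp(a,rr=.226,x=.025): return b2w(B,[x,-.105+rr*np.cos(a),.078+rr*np.sin(a)])
# lid free-edge corners in side image & hasp tip
Ls=(np.array([[445,105],[634,62]])-[400,0])/2.5+[140,60]
g=lambda a:(np.vstack([proj(q,lid(a[0],y=.09,h=0)),proj(q,lid(a[0],y=-.09,h=0))])-Ls).ravel()
r3=least_squares(g,[1.75]); print("lid",r3.x,r3.fun.round(1))
hs=(np.array([[724,22]])-[400,0])/2.5+[140,60]; ht=np.array([[122,20]])/2.2222+[100,215]
r4=least_squares(lambda a:np.r_[(proj(q,hasp(a[0]))-hs).ravel(),(proj(p,hasp(a[0]))-ht).ravel()],[1.75]); print("hasp",r4.x,r4.fun.round(1))
print("hasp tip",hasp(r4.x[0]),"lidedge",lid(r3.x[0]),"staple",b2w(B,[.025,.095,.078]))
E
```

```text
box [0.47244487 0.22957901 1.66878458] 95.61431353850911 [ 0.2 -1.6 -1.9 -2.4  1.3  0.9  0.7 -0.1  1.3 -1.9 -4.3  2.2]
front [ 0.60500519 -0.14479896  0.06615267] 3.790268907250482 [-1.1 -0.2 -0.5 -0.2  0.1  1.1  1.5 -0.6]
[{'centre': [142.7, 307.9], 'conf': 0.55}, {'centre': [199.6, 128.0], 'conf': 0.85}]
lid [1.69924764] [-1.4 -0.1  2.5 -1.6]
hasp [1.69238378] [0.6 2.2 1.5 0.2]
hasp tip [[0.60177502 0.26741307 0.30233152]] lidedge [[0.46051103 0.35097741 0.24286418]] staple [[0.3754548  0.24516509 0.078     ]]
```

```bash
python3 -m pendant '[{"z":0.4},{"z":0.68,"rz":-0.05},{"z":0.68,"x":0.1,"y":-0.15,"rz":-0.1},{"z":0.68,"x":0.2,"y":-0.35,"rz":-0.15},{"z":0.68,"x":0.3,"y":-0.55,"rz":-0.2},{"z":0.68,"x":0.4,"y":-0.8,"rz":-0.27},{"z":0.68,"x":0.4,"y":-1,"rz":-0.27},{"z":0.68,"x":0.4,"y":-1,"rz":-0.27}]'
python3 -m pendant '[{"x":0.1,"y":-0.2},{"x":0.2,"y":-0.4},{"x":0.3,"y":-0.6},{"x":0.4,"y":-0.8},{"x":0.5,"y":-1},{"x":0.6,"y":-1},{"x":0.6,"y":-1},{"x":0.6,"y":-1}]'
python3 -m pendant '[{"x":0.1,"y":-0.2},{"x":0.2,"y":-0.4,"z":-0.1},{"x":0.304,"y":-0.536,"z":-0.3},{"x":0.304,"y":-0.536,"z":-0.5},{"x":0.304,"y":-0.536,"z":-0.7},{"x":0.304,"y":-0.536,"z":-0.88},{"x":0.304,"y":-0.536,"z":-0.88},{"x":0.304,"y":-0.536,"z":-0.88}]'
python3 - <<'E'
from h import *
p=capture("wrist"); save(p,"w1"); s=sense(); print(s["tcp_pos"],np.round(s["ee_rot"],3))
h=cv2.cvtColor(p["color"],cv2.COLOR_RGB2HSV)
m=((h[...,0]>17)&(h[...,0]<32)&(h[...,1]>170)&(h[...,2]>100)).astype(np.uint8)
k,l,st,ce=cv2.connectedComponentsWithStats(m)
for i in range(1,k):
  if st[i,4]>150:
    pts=np.argwhere(l==i)[:,::-1]; w=unproj(p,pts,.045)[:,:2].astype(np.float32)*1000
    print(ce[i].round(),st[i,4],cv2.minAreaRect(w))
E
```

```text
[0.26094756 0.56788072 0.20173637] [[ 0.909 -0.418 -0.   ]
 [-0.418 -0.909 -0.   ]
 [ 0.     0.    -1.   ]]$[0]: bad value
$[0]: bad value
$[0]: bad value
```

View pics/w1.png

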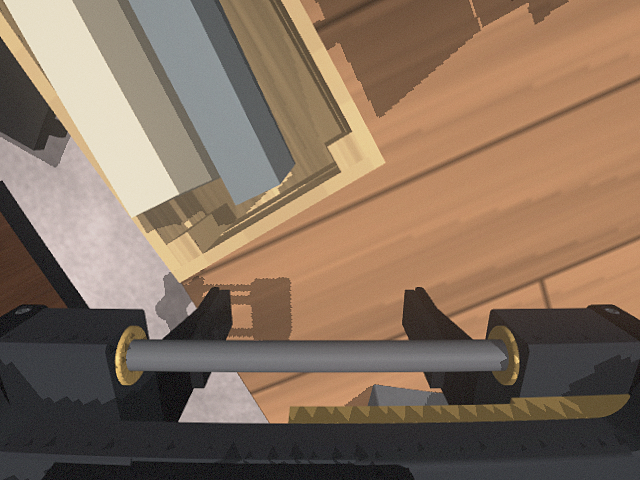

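The arm hasn't moved: the wrist view shows the organiser box at the start pose. Each row needs all seven numbers, so I'll retype them.

```bash
python3 -m pendant '[{"x":0,"y":0,"z":0.4,"rx":0,"ry":0,"rz":0,"claw":1},{"x":0,"y":0,"z":0.68,"rx":0,"ry":0,"rz":-0.05,"claw":1},{"x":0.1,"y":-0.15,"z":0.68,"rx":0,"ry":0,"rz":-0.1,"claw":1},{"x":0.2,"y":-0.35,"z":0.68,"rx":0,"ry":0,"rz":-0.15,"claw":1},{"x":0.3,"y":-0.55,"z":0.68,"rx":0,"ry":0,"rz":-0.2,"claw":1},{"x":0.4,"y":-0.8,"z":0.68,"rx":0,"ry":0,"rz":-0.27,"claw":1},{"x":0.4,"y":-1,"z":0.68,"rx":0,"ry":0,"rz":-0.27,"claw":1},{"x":0.4,"y":-1,"z":0.68,"rx":0,"ry":0,"rz":-0.27,"claw":1}]'
```

```text
time_s: 3.05
tcp_pos: [0.3612, 0.3148, 0.3733]
ee_rot: [[0.284, -0.959, 0.002], [-0.959, -0.284, 0.002], [-0.002, -0.002, -1.0]]
wrist_force: [-0.4, 0.2, 1.1]
gripper_width: 1.003
gripper_force: 0.0
```

```bash
python3 -m pendant '[{"x":0.1,"y":-0.2,"z":0,"rx":0,"ry":0,"rz":0,"claw":1},{"x":0.2,"y":-0.4,"z":0,"rx":0,"ry":0,"rz":0,"claw":1},{"x":0.3,"y":-0.6,"z":0,"rx":0,"ry":0,"rz":0,"claw":1},{"x":0.4,"y":-0.8,"z":0,"rx":0,"ry":0,"rz":0,"claw":1},{"x":0.5,"y":-1,"z":-0.1,"rx":0,"ry":0,"rz":0,"claw":1},{"x":0.6,"y":-1,"z":-0.2,"rx":0,"ry":0,"rz":0,"claw":1},{"x":0.7,"y":-1,"z":-0.3,"rx":0,"ry":0,"rz":0,"claw":1},{"x":0.7,"y":-1,"z":-0.3,"rx":0,"ry":0,"rz":0,"claw":1}]'
python3 -m pendant '[{"x":0.1,"y":-0.2,"z":-0.1,"rx":0,"ry":0,"rz":0,"claw":1},{"x":0.2,"y":-0.4,"z":-0.2,"rx":0,"ry":0,"rz":0,"claw":1},{"x":0.204,"y":-0.536,"z":-0.3,"rx":0,"ry":0,"rz":0,"claw":1},{"x":0.204,"y":-0.536,"z":-0.4,"rx":0,"ry":0,"rz":0,"claw":1},{"x":0.204,"y":-0.536,"z":-0.5,"rx":0,"ry":0,"rz":0,"claw":1},{"x":0.204,"y":-0.536,"z":-0.6,"rx":0,"ry":0,"rz":0,"claw":0.6},{"x":0.204,"y":-0.536,"z":-0.6,"rx":0,"ry":0,"rz":0,"claw":0.6},{"x":0.204,"y":-0.536,"z":-0.6,"rx":0,"ry":0,"rz":0,"claw":0.6}]'
cat > look.py <<'E'
from h import *
p=capture("wrist"); s=sense(); print(np.round(s["tcp_pos"],4),"yaw",np.degrees(np.arctan2(s["ee_rot"][1][0],s["ee_rot"][0][0])).round(2))
h=cv2.cvtColor(p["color"],cv2.COLOR_RGB2HSV)
m=((h[...,0]>17)&(h[...,0]<32)&(h[...,1]>170)&(h[...,2]>100)).astype(np.uint8); m[280:]=0
k,l,st,ce=cv2.connectedComponentsWithStats(m)
for i in range(1,k):
  if st[i,4]>150:
    w=unproj(p,np.argwhere(l==i)[:,::-1],.046)[:,:2].astype(np.float32)*1000
    print(ce[i].round(),st[i,4],w.mean(0).round(1),cv2.minAreaRect(w))
E
python3 - <<'E'
exec(open("look.py").read()); save(p,"w2")
E
```

```text
time_s: 4.05
tcp_pos: [0.5361, 0.068, 0.2934]
ee_rot: [[0.287, -0.958, -0.006], [-0.958, -0.287, -0.002], [0.0, 0.007, -1.0]]
wrist_force: [0.1, 0.4, 0.6]
gripper_width: 1.001
gripper_force: 0.0
time_s: 5.05
tcp_pos: [0.5881, -0.0657, 0.1486]
ee_rot: [[0.289, -0.957, 0.003], [-0.957, -0.289, -0.0], [0.001, -0.003, -1.0]]
wrist_force: [0.2, 0.3, 0.2]
gripper_width: 0.745
gripper_force: 0.0
[ 0.5882 -0.0657  0.1487] yaw -73.23
```

View pics/w2.png

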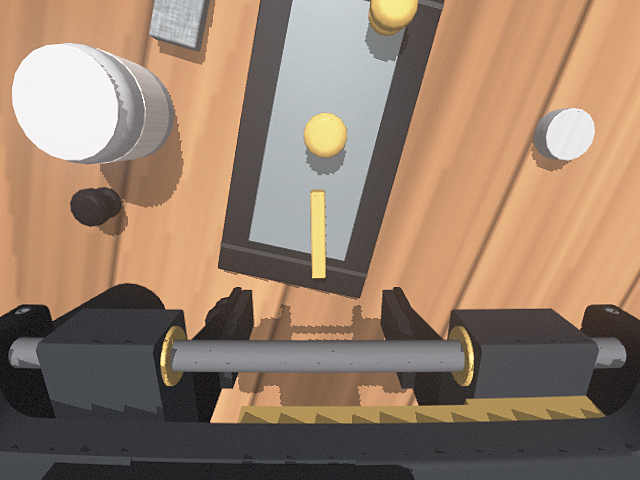

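The wrist view shows the pull at (318,235) and the brass knobs at (325,134) and (393,12). I'll loosen the colour threshold and measure again.

```bash
sed -i 's/^m=.*/m=((h[...,0]>19)\&(h[...,0]<33)\&(h[...,1]>110)\&(h[...,2]>140)).astype(np.uint8); m[285:]=0/' look.py
python3 - <<'E'
exec(open("look.py").read()); print(h[235,318],h[134,325],h[250,450])
E
```

```text
[ 0.5881 -0.0657  0.1486] yaw -73.24
[395.  10.] 420 [ 584.5 -243.5] ((584.8447875976562, -243.3031005859375), (30.48423957824707, 13.513845443725586), 17.537687301635742)
[324. 135.] 730 [ 606.9 -146.8] ((607.1206665039062, -148.64955139160156), (30.596847534179688, 29.578140258789062), 58.061500549316406)
[318. 235.] 1041 [588.5 -69.2] ((588.66064453125, -68.3509750366211), (10.64242935180664, 73.50635528564453), 17.14821434020996)
[ 24 113 244] [ 25 109 245] [ 13 112 214]
```

```bash
python3 -m pendant '[{"x":0.002,"y":-0.011,"z":-0.15,"rx":0,"ry":0,"rz":0,"claw":0.5},{"x":0.002,"y":-0.011,"z":-0.3,"rx":0,"ry":0,"rz":0,"claw":0.5},{"x":0.002,"y":-0.011,"z":-0.42,"rx":0,"ry":0,"rz":0,"claw":0.5},{"x":0.002,"y":-0.011,"z":-0.5,"rx":0,"ry":0,"rz":0,"claw":0.5},{"x":0.002,"y":-0.011,"z":-0.5,"rx":0,"ry":0,"rz":0,"claw":0.5},{"x":0.002,"y":-0.011,"z":-0.5,"rx":0,"ry":0,"rz":0,"claw":0},{"x":0.002,"y":-0.011,"z":-0.5,"rx":0,"ry":0,"rz":0,"claw":0},{"x":0.002,"y":-0.011,"z":-0.5,"rx":0,"ry":0,"rz":0,"claw":0}]'
python3 -m pendant '[{"x":0,"y":0,"z":0,"rx":0,"ry":0,"rz":0,"claw":0},{"x":0,"y":0,"z":0,"rx":0,"ry":0,"rz":0,"claw":0},{"x":0,"y":0,"z":0.1,"rx":0,"ry":0,"rz":0,"claw":0},{"x":0,"y":0,"z":0.2,"rx":0,"ry":0,"rz":0,"claw":0},{"x":0,"y":0,"z":0.4,"rx":0,"ry":0,"rz":0,"claw":0},{"x":0,"y":0,"z":0.6,"rx":0,"ry":0,"rz":0,"claw":0},{"x":0,"y":0,"z":0.6,"rx":0,"ry":0,"rz":0,"claw":0},{"x":0,"y":0,"z":0.6,"rx":0,"ry":0,"rz":0,"claw":0}]'
```

```text
time_s: 6.15
tcp_pos: [0.5881, -0.0688, 0.0228]
ee_rot: [[0.288, -0.958, 0.002], [-0.958, -0.288, 0.0], [0.0, -0.002, -1.0]]
wrist_force: [-1.1, -0.2, 0.2]
gripper_width: 0.242
gripper_force: 0.0
time_s: 7.15
tcp_pos: [0.5866, -0.0687, 0.1709]
ee_rot: [[0.287, -0.958, -0.002], [-0.958, -0.287, 0.001], [-0.001, 0.001, -1.0]]
wrist_force: [-0.6, -0.7, -1.5]
gripper_width: 0.126
gripper_force: 30.0
```

```bash
python3 -m pendant '[{"x":-0.05,"y":0.1,"z":0,"rx":0,"ry":0,"rz":0.055,"claw":0},{"x":-0.1,"y":0.25,"z":0,"rx":0,"ry":0,"rz":0.11,"claw":0},{"x":-0.17,"y":0.4,"z":0,"rx":0,"ry":0,"rz":0.165,"claw":0},{"x":-0.24,"y":0.55,"z":0,"rx":0,"ry":0,"rz":0.22,"claw":0},{"x":-0.32,"y":0.7,"z":0,"rx":0,"ry":0,"rz":0.275,"claw":0},{"x":-0.4,"y":0.85,"z":0,"rx":0,"ry":0,"rz":0.33,"claw":0},{"x":-0.44,"y":1,"z":0,"rx":0,"ry":0,"rz":0.385,"claw":0},{"x":-0.44,"y":1,"z":0,"rx":0,"ry":0,"rz":0.438,"claw":0}]'
python3 -m pendant '[{"x":0,"y":0,"z":0,"rx":0,"ry":0,"rz":0,"claw":0},{"x":0,"y":0,"z":-0.15,"rx":0,"ry":0,"rz":0,"claw":0},{"x":0,"y":0,"z":-0.3,"rx":0,"ry":0,"rz":0,"claw":0},{"x":0,"y":0,"z":-0.4,"rx":0,"ry":0,"rz":0,"claw":0},{"x":0,"y":0,"z":-0.5,"rx":0,"ry":0,"rz":0,"claw":0},{"x":0,"y":0,"z":-0.58,"rx":0,"ry":0,"rz":0,"claw":0},{"x":0,"y":0,"z":-0.61,"rx":0,"ry":0,"rz":0,"claw":0},{"x":0,"y":0,"z":-0.61,"rx":0,"ry":0,"rz":0,"claw":0}]'
```

```text
time_s: 8.15
tcp_pos: [0.4758, 0.1826, 0.1698]
ee_rot: [[0.994, 0.106, -0.003], [0.106, -0.994, -0.002], [-0.003, 0.002, -1.0]]
wrist_force: [0.4, -0.4, -1.4]
gripper_width: 0.124
gripper_force: 30.0
time_s: 9.15
tcp_pos: [0.4772, 0.1805, 0.0187]
ee_rot: [[0.995, 0.095, -0.001], [0.095, -0.995, -0.001], [-0.001, 0.001, -1.0]]
wrist_force: [0.1, -0.2, -0.2]
gripper_width: 0.13
gripper_force: 30.0
```

```bash
python3 -m pendant '[{"x":0,"y":0,"z":0,"rx":0,"ry":0,"rz":0,"claw":0.3},{"x":0,"y":0,"z":0,"rx":0,"ry":0,"rz":0,"claw":0.3},{"x":0,"y":0,"z":0.04,"rx":0,"ry":0,"rz":0,"claw":0.3},{"x":0,"y":0,"z":0.15,"rx":0,"ry":0,"rz":0,"claw":0.3},{"x":0,"y":0,"z":0.4,"rx":0,"ry":0,"rz":0,"claw":0.3},{"x":0,"y":-0.1,"z":0.6,"rx":0,"ry":0,"rz":0,"claw":0.5},{"x":0.1,"y":-0.3,"z":0.6,"rx":0,"ry":0,"rz":0,"claw":0.65},{"x":0.2,"y":-0.5,"z":0.6,"rx":0,"ry":0,"rz":0,"claw":0.65}]'
python3 -m pendant '[{"x":0.1,"y":-0.2,"z":0,"rx":0,"ry":0,"rz":0,"claw":0.65},{"x":0.2,"y":-0.4,"z":0,"rx":0,"ry":0,"rz":0,"claw":0.65},{"x":0.3,"y":-0.6,"z":0,"rx":0,"ry":0,"rz":0,"claw":0.65},{"x":0.32,"y":-0.81,"z":0,"rx":0,"ry":0,"rz":0,"claw":0.65},{"x":0.32,"y":-0.81,"z":-0.1,"rx":0,"ry":0,"rz":0,"claw":0.65},{"x":0.32,"y":-0.81,"z":-0.2,"rx":0,"ry":0,"rz":0,"claw":0.65},{"x":0.32,"y":-0.81,"z":-0.2,"rx":0,"ry":0,"rz":0,"claw":0.65},{"x":0.32,"y":-0.81,"z":-0.2,"rx":0,"ry":0,"rz":0,"claw":0.65}]'
cat > top.py <<'E'
from h import *
p=capture("top"); h=cv2.cvtColor(p["color"],cv2.COLOR_RGB2HSV)
m=((h[...,0]>19)&(h[...,0]<33)&(h[...,1]>150)&(h[...,2]>120)).astype(np.uint8)
k,l,st,ce=cv2.connectedComponentsWithStats(m)
for i in range(1,k):
  if st[i,4]>25: print("top",ce[i].round(),st[i,4],unproj(p,ce[i],.045)[0].round(4),"inbox",unproj(p,ce[i],.03)[0].round(4))
E
python3 look.py; python3 top.py
```

```text
time_s: 10.15
tcp_pos: [0.5284, 0.0555, 0.1718]
ee_rot: [[0.995, 0.099, 0.004], [0.099, -0.995, 0.002], [0.004, -0.001, -1.0]]
wrist_force: [0.1, -0.3, -0.8]
gripper_width: 0.554
gripper_force: 0.0
time_s: 11.15
tcp_pos: [0.6084, -0.1464, 0.1209]
ee_rot: [[0.995, 0.097, 0.002], [0.097, -0.995, -0.001], [0.002, 0.001, -1.0]]
wrist_force: [-0.6, 0.4, 0.8]
gripper_width: 0.653
gripper_force: 0.0
[ 0.6085 -0.1463  0.1212] yaw 5.6
[325. 252.] 300 [ 606.6 -153.2] ((607.219482421875, -154.45140075683594), (31.492813110351562, 17.534204483032227), 8.402366638183594)
[443. 277.] 343 [ 594.9 -247.4] ((595.611572265625, -248.31814575195312), (12.667590141296387, 28.874563217163086), 5.400054454803467)
top [443. 242.] 132 [ 0.5847 -0.2487  0.045 ] inbox [ 0.5862 -0.2523  0.03  ]
top [242. 306.] 109 [0.4628 0.1789 0.045 ] inbox [0.4625 0.1817 0.03  ]
```

```bash
python3 -m pendant '[{"x":-0.006,"y":-0.007,"z":-0.12,"rx":0,"ry":0,"rz":0,"claw":0.65},{"x":-0.006,"y":-0.007,"z":-0.25,"rx":0,"ry":0,"rz":0,"claw":0.65},{"x":-0.006,"y":-0.007,"z":-0.35,"rx":0,"ry":0,"rz":0,"claw":0.65},{"x":-0.006,"y":-0.007,"z":-0.392,"rx":0,"ry":0,"rz":0,"claw":0.65},{"x":-0.006,"y":-0.007,"z":-0.392,"rx":0,"ry":0,"rz":0,"claw":0.5},{"x":-0.006,"y":-0.007,"z":-0.392,"rx":0,"ry":0,"rz":0,"claw":0},{"x":-0.006,"y":-0.007,"z":-0.392,"rx":0,"ry":0,"rz":0,"claw":0},{"x":-0.006,"y":-0.007,"z":-0.392,"rx":0,"ry":0,"rz":0,"claw":0}]'
python3 -m pendant '[{"x":0,"y":0,"z":0,"rx":0,"ry":0,"rz":0,"claw":0},{"x":0,"y":0,"z":0,"rx":0,"ry":0,"rz":0,"claw":0},{"x":0,"y":0,"z":0.1,"rx":0,"ry":0,"rz":0,"claw":0},{"x":0,"y":0,"z":0.3,"rx":0,"ry":0,"rz":0,"claw":0},{"x":0,"y":0,"z":0.5,"rx":0,"ry":0,"rz":0,"claw":0},{"x":-0.05,"y":0.2,"z":0.6,"rx":0,"ry":0,"rz":0,"claw":0},{"x":-0.1,"y":0.4,"z":0.6,"rx":0,"ry":0,"rz":0,"claw":0},{"x":-0.15,"y":0.6,"z":0.6,"rx":0,"ry":0,"rz":0,"claw":0}]'
```

```text
time_s: 12.25
tcp_pos: [0.6068, -0.1481, 0.0225]
ee_rot: [[0.995, 0.097, 0.002], [0.097, -0.995, -0.0], [0.002, 0.0, -1.0]]
wrist_force: [-0.3, 0.9, 5.2]
gripper_width: 0.364
gripper_force: 30.0
time_s: 13.25
tcp_pos: [0.5676, 0.0031, 0.1711]
ee_rot: [[0.995, 0.096, -0.0], [0.096, -0.995, 0.0], [-0.0, -0.0, -1.0]]
wrist_force: [0.3, 0.1, -0.8]
gripper_width: 0.36
gripper_force: 30.0
```

```bash
python3 -m pendant '[{"x":-0.05,"y":0.2,"z":0,"rx":0,"ry":0,"rz":0,"claw":0},{"x":-0.1,"y":0.4,"z":0,"rx":0,"ry":0,"rz":0,"claw":0},{"x":-0.17,"y":0.6,"z":0,"rx":0,"ry":0,"rz":0,"claw":0},{"x":-0.177,"y":0.8,"z":0,"rx":0,"ry":0,"rz":0,"claw":0},{"x":-0.177,"y":0.868,"z":0,"rx":0,"ry":0,"rz":0,"claw":0},{"x":-0.177,"y":0.868,"z":-0.1,"rx":0,"ry":0,"rz":0,"claw":0},{"x":-0.177,"y":0.868,"z":-0.25,"rx":0,"ry":0,"rz":0,"claw":0},{"x":-0.177,"y":0.868,"z":-0.4,"rx":0,"ry":0,"rz":0,"claw":0}]'
python3 -m pendant '[{"x":0,"y":0,"z":-0.1,"rx":0,"ry":0,"rz":0,"claw":0},{"x":0,"y":0,"z":-0.18,"rx":0,"ry":0,"rz":0,"claw":0},{"x":0,"y":0,"z":-0.208,"rx":0,"ry":0,"rz":0,"claw":0},{"x":0,"y":0,"z":-0.208,"rx":0,"ry":0,"rz":0,"claw":0},{"x":0,"y":0,"z":-0.208,"rx":0,"ry":0,"rz":0,"claw":0.5},{"x":0,"y":0,"z":-0.208,"rx":0,"ry":0,"rz":0,"claw":0.5},{"x":0,"y":0,"z":-0.1,"rx":0,"ry":0,"rz":0,"claw":0.5},{"x":0,"y":0,"z":0.1,"rx":0,"ry":0,"rz":0,"claw":0.5}]'
```

```text
time_s: 14.25
tcp_pos: [0.5241, 0.2181, 0.07]
ee_rot: [[0.995, 0.096, -0.0], [0.096, -0.995, -0.0], [-0.0, 0.0, -1.0]]
wrist_force: [0.2, 0.1, -1.2]
gripper_width: 0.365
gripper_force: 30.0
time_s: 15.25
tcp_pos: [0.5231, 0.2182, 0.0959]
ee_rot: [[0.995, 0.097, -0.003], [0.097, -0.995, -0.002], [-0.004, 0.002, -1.0]]
wrist_force: [0.1, 0.2, 0.2]
gripper_width: 0.498
gripper_force: 0.0
```

```bash
python3 -m pendant '[{"x":0,"y":0,"z":0.2,"rx":0,"ry":0,"rz":0,"claw":0.65},{"x":0,"y":-0.1,"z":0.3,"rx":0,"ry":0,"rz":0,"claw":0.65},{"x":0.04,"y":-0.25,"z":0.3,"rx":0,"ry":0,"rz":0,"claw":0.65},{"x":0.08,"y":-0.4,"z":0.3,"rx":0,"ry":0,"rz":0,"claw":0.65},{"x":0.12,"y":-0.6,"z":0.3,"rx":0,"ry":0,"rz":0,"claw":0.65},{"x":0.16,"y":-0.8,"z":0.3,"rx":0,"ry":0,"rz":0,"claw":0.65},{"x":0.2,"y":-1,"z":0.3,"rx":0,"ry":0,"rz":0,"claw":0.65},{"x":0.2,"y":-1,"z":0.3,"rx":0,"ry":0,"rz":0,"claw":0.65}]'
python3 look.py; python3 top.py
```

```text
time_s: 16.25
tcp_pos: [0.5745, -0.0341, 0.1718]
ee_rot: [[0.996, 0.092, 0.001], [0.092, -0.996, -0.0], [0.001, 0.0, -1.0]]
wrist_force: [0.2, -0.2, -0.5]
gripper_width: 0.65
gripper_force: 0.0
[ 0.5743 -0.0326  0.1717] yaw 5.39
[549. 240.] 491 [ 586.5 -248.7] ((587.085205078125, -250.16070556640625), (30.81914520263672, 29.058658599853516), 56.229400634765625)
[ 17. 246.] 490 [534.6 245.6] ((535.2611083984375, 244.59666442871094), (22.67188262939453, 32.37122344970703), 5.4924821853637695)
top [443. 241.] 150 [ 0.5863 -0.2487  0.045 ] inbox [ 0.5878 -0.2523  0.03  ]
```

```bash
python3 -m pendant '[{"x":0.02,"y":-0.2,"z":0,"rx":0,"ry":0,"rz":0,"claw":0.65},{"x":0.04,"y":-0.4,"z":0,"rx":0,"ry":0,"rz":0,"claw":0.65},{"x":0.05,"y":-0.6,"z":0,"rx":0,"ry":0,"rz":0,"claw":0.65},{"x":0.05,"y":-0.8,"z":0,"rx":0,"ry":0,"rz":0,"claw":0.65},{"x":0.05,"y":-0.866,"z":-0.1,"rx":0,"ry":0,"rz":0,"claw":0.65},{"x":0.05,"y":-0.866,"z":-0.2,"rx":0,"ry":0,"rz":0,"claw":0.65},{"x":0.05,"y":-0.866,"z":-0.2,"rx":0,"ry":0,"rz":0,"claw":0.65},{"x":0.05,"y":-0.866,"z":-0.2,"rx":0,"ry":0,"rz":0,"claw":0.65}]'
python3 look.py; python3 top.py
```

```text
time_s: 17.35
tcp_pos: [0.5878, -0.2469, 0.1226]
ee_rot: [[0.995, 0.099, 0.002], [0.099, -0.995, -0.001], [0.002, 0.001, -1.0]]
wrist_force: [0.5, 0.3, 0.0]
gripper_width: 0.652
gripper_force: 0.0
[ 0.588  -0.247   0.1229] yaw 5.66
[324. 250.] 647 [ 586.9 -253.1] ((587.0332641601562, -254.18775939941406), (32.166259765625, 19.140031814575195), 6.721394062042236)
top [208. 277.] 174 [0.5264 0.251  0.045 ] inbox [0.527  0.2549 0.03  ]
```

```bash
python3 -m pendant '[{"x":-0.004,"y":-0.008,"z":-0.12,"rx":0,"ry":0,"rz":0,"claw":0.65},{"x":-0.004,"y":-0.008,"z":-0.25,"rx":0,"ry":0,"rz":0,"claw":0.65},{"x":-0.004,"y":-0.008,"z":-0.35,"rx":0,"ry":0,"rz":0,"claw":0.65},{"x":-0.004,"y":-0.008,"z":-0.4,"rx":0,"ry":0,"rz":0,"claw":0.65},{"x":-0.004,"y":-0.008,"z":-0.4,"rx":0,"ry":0,"rz":0,"claw":0.5},{"x":-0.004,"y":-0.008,"z":-0.4,"rx":0,"ry":0,"rz":0,"claw":0},{"x":-0.004,"y":-0.008,"z":-0.4,"rx":0,"ry":0,"rz":0,"claw":0},{"x":-0.004,"y":-0.008,"z":-0.4,"rx":0,"ry":0,"rz":0,"claw":0}]'
python3 - <<'E'
from h import *
p=capture("top"); q=capture("side")
im=np.zeros((500,800,3),np.uint8); im[:356,:400]=cv2.resize(p["color"][215:375,100:280],(400,356),interpolation=3); im[:,400:]=cv2.resize(q["color"][60:260,140:300],(400,500),interpolation=3); cv2.imwrite("pics/box2.png",im[:,:,::-1])
E
```

```text
time_s: 18.45
tcp_pos: [0.5866, -0.2497, 0.0226]
ee_rot: [[0.995, 0.097, 0.002], [0.097, -0.995, -0.0], [0.002, 0.001, -1.0]]
wrist_force: [-0.6, 1.4, 3.2]
gripper_width: 0.366
gripper_force: 30.0
```

View pics/box2.png

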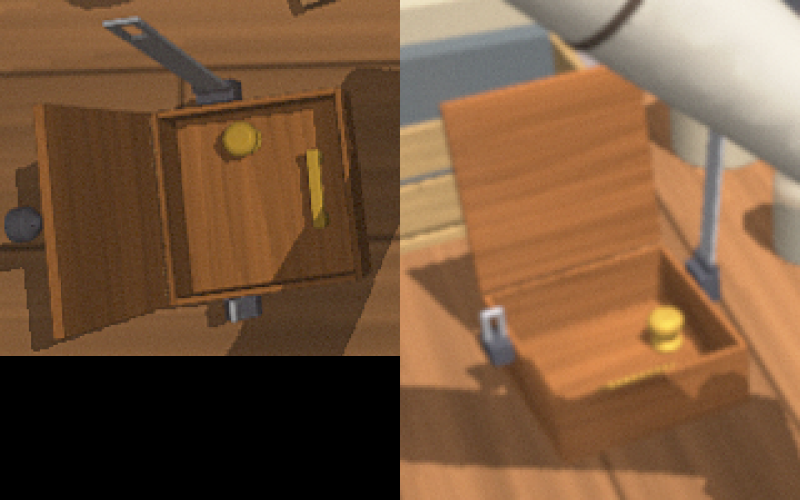

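The box holds the pull at crop (317,187) and one knob standing at (240,138). The second knob is gripped, so I'll carry it to the near half of the box.

```bash
python3 -m pendant '[{"x":0,"y":0,"z":0.1,"rx":0,"ry":0,"rz":0,"claw":0},{"x":0,"y":0,"z":0.3,"rx":0,"ry":0,"rz":0,"claw":0},{"x":0,"y":0.1,"z":0.5,"rx":0,"ry":0,"rz":0,"claw":0},{"x":-0.05,"y":0.25,"z":0.6,"rx":0,"ry":0,"rz":0,"claw":0},{"x":-0.1,"y":0.45,"z":0.6,"rx":0,"ry":0,"rz":0,"claw":0},{"x":-0.15,"y":0.65,"z":0.6,"rx":0,"ry":0,"rz":0,"claw":0},{"x":-0.2,"y":0.85,"z":0.6,"rx":0,"ry":0,"rz":0,"claw":0},{"x":-0.25,"y":1,"z":0.6,"rx":0,"ry":0,"rz":0,"claw":0}]'
python3 -m pendant '[{"x":-0.05,"y":0.2,"z":0,"rx":0,"ry":0,"rz":0,"claw":0},{"x":-0.12,"y":0.4,"z":0,"rx":0,"ry":0,"rz":0,"claw":0},{"x":-0.2,"y":0.6,"z":0,"rx":0,"ry":0,"rz":0,"claw":0},{"x":-0.27,"y":0.8,"z":0,"rx":0,"ry":0,"rz":0,"claw":0},{"x":-0.306,"y":0.888,"z":0,"rx":0,"ry":0,"rz":0,"claw":0},{"x":-0.306,"y":0.888,"z":-0.15,"rx":0,"ry":0,"rz":0,"claw":0},{"x":-0.306,"y":0.888,"z":-0.3,"rx":0,"ry":0,"rz":0,"claw":0},{"x":-0.306,"y":0.888,"z":-0.4,"rx":0,"ry":0,"rz":0,"claw":0}]'
```

```text
time_s: 19.55
tcp_pos: [0.5222, 0.002, 0.171]
ee_rot: [[0.995, 0.098, -0.001], [0.098, -0.995, 0.0], [-0.001, -0.0, -1.0]]
wrist_force: [-0.1, -0.2, -0.7]
gripper_width: 0.36
gripper_force: 30.0
time_s: 20.55
tcp_pos: [0.4456, 0.2216, 0.0693]
ee_rot: [[0.995, 0.097, -0.002], [0.097, -0.995, -0.002], [-0.002, 0.001, -1.0]]
wrist_force: [0.3, 0.8, -0.8]
gripper_width: 0.363
gripper_force: 30.0
```

```bash
python3 -m pendant '[{"x":0,"y":0,"z":-0.08,"rx":0,"ry":0,"rz":0,"claw":0},{"x":0,"y":0,"z":-0.136,"rx":0,"ry":0,"rz":0,"claw":0},{"x":0,"y":0,"z":-0.136,"rx":0,"ry":0,"rz":0,"claw":0},{"x":0,"y":0,"z":-0.136,"rx":0,"ry":0,"rz":0,"claw":0.5},{"x":0,"y":0,"z":-0.136,"rx":0,"ry":0,"rz":0,"claw":0.5},{"x":0,"y":0,"z":0.1,"rx":0,"ry":0,"rz":0,"claw":0.5},{"x":0,"y":0,"z":0.35,"rx":0,"ry":0,"rz":0,"claw":0.3},{"x":-0.05,"y":-0.1,"z":0.6,"rx":0,"ry":0,"rz":0,"claw":0}]'
python3 - <<'E'
from h import *
B=(.4724,.2296,np.radians(95.6))
for a in (1.75,1.5,1.25,1.0,.75,.5,.25,.1,0):
    d=.015*np.sin(a)-.002; s,c=np.sin(a),np.cos(a)
    print(a,b2w(B,[.09-.165*c+(.009+d)*s,.045,.0655+.165*s+(.009+d)*c])[0].round(3))
s=sense(); print(s["tcp_pos"])
E
python3 top.py; python3 look.py
```

```text
time_s: 21.55
tcp_pos: [0.4361, 0.2003, 0.219]
ee_rot: [[0.995, 0.098, 0.003], [0.098, -0.995, 0.002], [0.003, -0.002, -1.0]]
wrist_force: [0.2, 0.1, -0.4]
gripper_width: 0.347
gripper_force: 0.0
1.75 [0.414 0.365 0.224]
1.5 [0.418 0.325 0.232]
1.25 [0.422 0.283 0.229]
1.0 [0.426 0.242 0.215]
0.75 [0.429 0.206 0.191]
0.5 [0.432 0.177 0.157]
0.25 [0.434 0.158 0.117]
0.1 [0.435 0.152 0.09 ]
0 [0.435 0.151 0.073]
[0.4360667  0.20033788 0.21898232]
top [208. 277.] 174 [0.5261 0.251  0.045 ] inbox [0.5268 0.2549 0.03  ]
top [241. 290.] 77 [0.4965 0.1821 0.045 ] inbox [0.4968 0.185  0.03  ]
top [228. 315.] 28 [0.4439 0.2101 0.045 ] inbox [0.4433 0.2133 0.03  ]
[0.438  0.2006 0.2239] yaw 5.57
[273. 126.] 412 [527.2 251.8] ((527.1593627929688, 251.27993774414062), (30.013469696044922, 29.364824295043945), 4.5426859855651855)
[337. 185.] 171 [475.8 184. ] ((478.6321105957031, 181.59800720214844), (70.79061126708984, 10.153932571411133), 5.001357078552246)
[296. 206.] 456 [450.1 222.8] ((450.4810791015625, 221.1283721923828), (30.610937118530273, 29.66901397705078), 22.588069915771484)
```

All three fittings are in the box and standing apart. Next I'll go over the lid and push it shut from outside.

```bash
python3 -m pendant '[{"x":0,"y":0,"z":0.2,"rx":0,"ry":0,"rz":0,"claw":0},{"x":0,"y":0,"z":0.4,"rx":0,"ry":0,"rz":0,"claw":0},{"x":-0.05,"y":0.2,"z":0.4,"rx":0,"ry":0,"rz":0,"claw":0},{"x":-0.09,"y":0.4,"z":0.4,"rx":0,"ry":0,"rz":0,"claw":0},{"x":-0.09,"y":0.6,"z":0.4,"rx":0,"ry":0,"rz":0,"claw":0},{"x":-0.09,"y":0.8,"z":0.4,"rx":0,"ry":0,"rz":0,"claw":0},{"x":-0.09,"y":0.88,"z":0.4,"rx":0,"ry":0,"rz":0,"claw":0},{"x":-0.09,"y":0.88,"z":0.4,"rx":0,"ry":0,"rz":0,"claw":0}]'
python3 -m pendant '[{"x":0,"y":0,"z":-0.1,"rx":0,"ry":0,"rz":0,"claw":0},{"x":0,"y":0,"z":-0.25,"rx":0,"ry":0,"rz":0,"claw":0},{"x":0,"y":0,"z":-0.4,"rx":0,"ry":0,"rz":0,"claw":0},{"x":0,"y":0,"z":-0.4,"rx":0,"ry":0,"rz":0,"claw":0},{"x":0,"y":-0.05,"z":-0.4,"rx":0,"ry":0,"rz":0,"claw":0},{"x":0,"y":-0.1,"z":-0.4,"rx":0,"ry":0,"rz":0,"claw":0},{"x":0,"y":-0.15,"z":-0.4,"rx":0,"ry":0,"rz":0,"claw":0},{"x":0,"y":-0.2,"z":-0.4,"rx":0,"ry":0,"rz":0,"claw":0}]'
```

```text
time_s: 22.65
tcp_pos: [0.4125, 0.4203, 0.315]
ee_rot: [[0.995, 0.098, -0.001], [0.098, -0.995, -0.001], [-0.001, 0.001, -1.0]]
wrist_force: [-0.6, -0.8, 0.7]
gripper_width: 0.006
gripper_force: 0.0
time_s: 23.65
tcp_pos: [0.4129, 0.3686, 0.2166]
ee_rot: [[0.995, 0.097, 0.001], [0.097, -0.995, 0.001], [0.001, -0.001, -1.0]]
wrist_force: [0.7, 0.1, -0.4]
gripper_width: 0.006
gripper_force: 0.0
```

```bash
python3 -m pendant '[{"x":0.01,"y":-0.09,"z":0.04,"rx":0,"ry":0,"rz":0,"claw":0},{"x":0.02,"y":-0.175,"z":0.05,"rx":0,"ry":0,"rz":0,"claw":0},{"x":0.03,"y":-0.26,"z":0.05,"rx":0,"ry":0,"rz":0,"claw":0},{"x":0.035,"y":-0.345,"z":0.045,"rx":0,"ry":0,"rz":0,"claw":0},{"x":0.04,"y":-0.43,"z":0.02,"rx":0,"ry":0,"rz":0,"claw":0},{"x":0.05,"y":-0.51,"z":-0.01,"rx":0,"ry":0,"rz":0,"claw":0},{"x":0.055,"y":-0.58,"z":-0.055,"rx":0,"ry":0,"rz":0,"claw":0},{"x":0.06,"y":-0.65,"z":-0.105,"rx":0,"ry":0,"rz":0,"claw":0}]'
python3 -m pendant '[{"x":0.005,"y":-0.06,"z":-0.065,"rx":0,"ry":0,"rz":0,"claw":0},{"x":0.015,"y":-0.115,"z":-0.135,"rx":0,"ry":0,"rz":0,"claw":0},{"x":0.02,"y":-0.155,"z":-0.215,"rx":0,"ry":0,"rz":0,"claw":0},{"x":0.025,"y":-0.19,"z":-0.295,"rx":0,"ry":0,"rz":0,"claw":0},{"x":0.03,"y":-0.21,"z":-0.36,"rx":0,"ry":0,"rz":0,"claw":0},{"x":0.03,"y":-0.215,"z":-0.42,"rx":0,"ry":0,"rz":0,"claw":0},{"x":0.03,"y":-0.22,"z":-0.47,"rx":0,"ry":0,"rz":0,"claw":0},{"x":0.03,"y":-0.22,"z":-0.475,"rx":0,"ry":0,"rz":0,"claw":0}]'
```

```text
time_s: 24.65
tcp_pos: [0.4278, 0.2059, 0.1885]
ee_rot: [[0.995, 0.097, -0.0], [0.097, -0.995, -0.0], [-0.0, 0.0, -1.0]]
wrist_force: [-0.4, -0.2, 0.3]
gripper_width: 0.007
gripper_force: 0.0
time_s: 25.65
tcp_pos: [0.4347, 0.1513, 0.0697]
ee_rot: [[0.995, 0.097, -0.002], [0.097, -0.995, -0.002], [-0.002, 0.001, -1.0]]
wrist_force: [-0.4, 0.7, -0.0]
gripper_width: 0.008
gripper_force: 0.0
```

Run:
```python
from h import *
p=capture("top"); q=capture("side")
im=np.zeros((500,800,3),np.uint8); im[:356,:400]=cv2.resize(p["color"][215:375,100:280],(400,356),interpolation=3); im[:,400:]=cv2.resize(q["color"][60:260,140:300],(400,500),interpolation=3); cv2.imwrite("pics/box3.png",im[:,:,::-1])
```

```text
(no output)
```

View pics/box3.png

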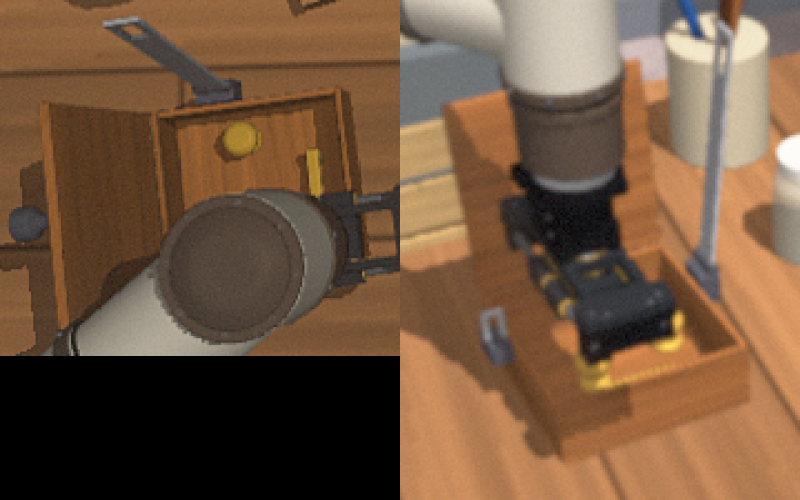

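The lid is still standing open and my finger passed on its inner side, so the edge is further out than I estimated. I'll re-measure it from the top view.

Run:
```python
from h import *
from scipy.optimize import least_squares
p=capture("top"); B=(.4724,.2296,np.radians(95.6))
T=np.array([[46,104],[64,338]])/2.2222+[100,215]   # inner-face free corners
for a in (1.65,1.7,1.75,1.8,1.85):
    P=[[.09-.18*np.cos(a),s,.0655+.18*np.sin(a)] for s in (-.09,.09)]; print(a,(proj(p,b2w(B,P))-T).round(1).tolist(),b2w(B,P).round(3).tolist())
a=1.8;K=[.09-.15*np.cos(a)+.04*np.sin(a),0,.0655+.15*np.sin(a)+.04*np.cos(a)]
print(proj(p,b2w(B,K)),np.array([26,225])/2.2222+[100,215])
print(unproj(p,T,.242))
```

```text
1.65 [[4.6, -2.5], [5.5, -1.4]] [[0.552, 0.342, 0.245], [0.373, 0.325, 0.245]]
1.7 [[-0.3, -1.8], [0.4, -0.8]] [[0.551, 0.351, 0.244], [0.372, 0.333, 0.244]]
1.75 [[-5.0, -1.0], [-4.4, -0.3]] [[0.55, 0.36, 0.243], [0.371, 0.342, 0.243]]
1.8 [[-9.6, -0.3], [-9.1, 0.2]] [[0.549, 0.369, 0.241], [0.37, 0.351, 0.241]]
1.85 [[-13.9, 0.4], [-13.6, 0.6]] [[0.548, 0.377, 0.239], [0.369, 0.36, 0.239]]
[[107.26609051 315.16780481]] [111.700117   316.25101251]
[[0.54803395 0.35132856 0.242     ]
 [0.37013811 0.33504503 0.242     ]]
```

```bash
python3 -m pendant '[{"x":0,"y":0,"z":0.2,"rx":0,"ry":0,"rz":0,"claw":0},{"x":0,"y":0,"z":0.4,"rx":0,"ry":0,"rz":0,"claw":0},{"x":0,"y":0,"z":0.6,"rx":0,"ry":0,"rz":0,"claw":0},{"x":0,"y":0,"z":0.8,"rx":0,"ry":0,"rz":0,"claw":0},{"x":0,"y":0,"z":1,"rx":0,"ry":0,"rz":0,"claw":0},{"x":-0.02,"y":0.2,"z":1,"rx":0,"ry":0,"rz":0,"claw":0},{"x":-0.05,"y":0.4,"z":1,"rx":0,"ry":0,"rz":0,"claw":0},{"x":-0.08,"y":0.6,"z":1,"rx":0,"ry":0,"rz":0,"claw":0}]'
python3 -m pendant '[{"x":0,"y":0.2,"z":0,"rx":0,"ry":0,"rz":0,"claw":0},{"x":0,"y":0.4,"z":0,"rx":0,"ry":0,"rz":0,"claw":0},{"x":0,"y":0.5,"z":0,"rx":0,"ry":0,"rz":0,"claw":0},{"x":0,"y":0.5,"z":-0.1,"rx":0,"ry":0,"rz":0,"claw":0},{"x":0,"y":0.5,"z":-0.25,"rx":0,"ry":0,"rz":0,"claw":0},{"x":0,"y":0.5,"z":-0.4,"rx":0,"ry":0,"rz":0,"claw":0},{"x":0,"y":0.5,"z":-0.5,"rx":0,"ry":0,"rz":0,"claw":0},{"x":0,"y":0.5,"z":-0.5,"rx":0,"ry":0,"rz":0,"claw":0}]'
python3 - <<'E'
from h import *
B=(.4724,.2296,np.radians(95.6))
for a in (1.7,1.5,1.25,1.0,.75,.5,.25,.1,0):
    d=.015*np.sin(a)-.002; s,c=np.sin(a),np.cos(a)
    print(a,b2w(B,[.09-.13*c+(.009+d)*s,.045,.0655+.13*s+(.009+d)*c])[0].round(3))
print(sense()["tcp_pos"])
E
```

```text
time_s: 26.8
tcp_pos: [0.4149, 0.3035, 0.3219]
ee_rot: [[0.995, 0.097, 0.001], [0.097, -0.995, 0.002], [0.002, -0.002, -1.0]]
wrist_force: [0.4, -0.1, 0.4]
gripper_width: 0.003
gripper_force: 0.0
time_s: 27.8
tcp_pos: [0.4146, 0.4261, 0.1943]
ee_rot: [[0.995, 0.097, -0.002], [0.097, -0.995, -0.003], [-0.002, 0.003, -1.0]]
wrist_force: [0.4, -0.2, -0.2]
gripper_width: 0.006
gripper_force: 0.0
1.7 [0.415 0.353 0.192]
1.5 [0.418 0.327 0.197]
1.25 [0.421 0.294 0.196]
1.0 [0.424 0.261 0.185]
0.75 [0.427 0.232 0.167]
0.5 [0.429 0.208 0.14 ]
0.25 [0.431 0.192 0.108]
0.1 [0.431 0.187 0.087]
0 [0.432 0.185 0.073]
[0.41456248 0.42613617 0.19430489]
```

```bash
python3 -m pendant '[{"x":0,"y":-0.12,"z":-0.02,"rx":0,"ry":0,"rz":0,"claw":0},{"x":0,"y":-0.22,"z":-0.02,"rx":0,"ry":0,"rz":0,"claw":0},{"x":0,"y":-0.29,"z":-0.02,"rx":0,"ry":0,"rz":0,"claw":0},{"x":0.005,"y":-0.34,"z":-0.01,"rx":0,"ry":0,"rz":0,"claw":0},{"x":0.012,"y":-0.396,"z":0,"rx":0,"ry":0,"rz":0,"claw":0},{"x":0.02,"y":-0.46,"z":0,"rx":0,"ry":0,"rz":0,"claw":0},{"x":0.025,"y":-0.53,"z":0,"rx":0,"ry":0,"rz":0,"claw":0},{"x":0.025,"y":-0.53,"z":0,"rx":0,"ry":0,"rz":0,"claw":0}]'
python3 - <<'E'
from h import *
q=capture("side"); cv2.imwrite("pics/s4.png",cv2.resize(q["color"][60:260,140:300],(400,500),interpolation=3)[:,:,::-1])
E
```

```text
time_s: 28.8
tcp_pos: [0.4216, 0.2928, 0.1959]
ee_rot: [[0.995, 0.095, -0.0], [0.095, -0.995, -0.001], [-0.001, 0.001, -1.0]]
wrist_force: [-0.4, -0.1, -0.2]
gripper_width: 0.006
gripper_force: 0.0
```

View pics/s4.png

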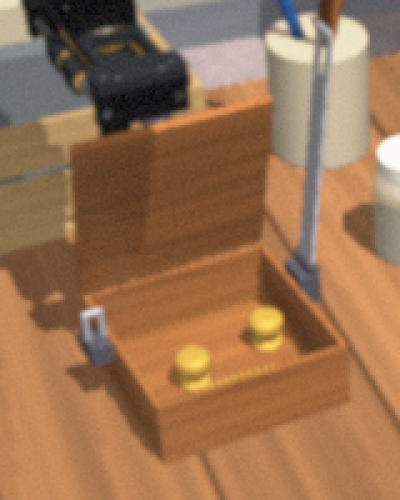

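The side view shows the lid now tilting shut with the fingers behind it, and the knobs standing inside. I'll keep pushing.

```bash
python3 -m pendant '[{"x":0.005,"y":-0.065,"z":-0.015,"rx":0,"ry":0,"rz":0,"claw":0},{"x":0.01,"y":-0.127,"z":-0.044,"rx":0,"ry":0,"rz":0,"claw":0},{"x":0.015,"y":-0.185,"z":-0.075,"rx":0,"ry":0,"rz":0,"claw":0},{"x":0.02,"y":-0.243,"z":-0.116,"rx":0,"ry":0,"rz":0,"claw":0},{"x":0.025,"y":-0.295,"z":-0.165,"rx":0,"ry":0,"rz":0,"claw":0},{"x":0.03,"y":-0.339,"z":-0.224,"rx":0,"ry":0,"rz":0,"claw":0},{"x":0.035,"y":-0.375,"z":-0.285,"rx":0,"ry":0,"rz":0,"claw":0},{"x":0.037,"y":-0.403,"z":-0.352,"rx":0,"ry":0,"rz":0,"claw":0}]'
python3 -m pendant '[{"x":0,"y":-0.01,"z":-0.04,"rx":0,"ry":0,"rz":0,"claw":0},{"x":0,"y":-0.02,"z":-0.084,"rx":0,"ry":0,"rz":0,"claw":0},{"x":0,"y":-0.025,"z":-0.115,"rx":0,"ry":0,"rz":0,"claw":0},{"x":0,"y":-0.025,"z":-0.135,"rx":0,"ry":0,"rz":0,"claw":0},{"x":0,"y":-0.025,"z":-0.14,"rx":0,"ry":0,"rz":0,"claw":0},{"x":0,"y":-0.025,"z":-0.145,"rx":0,"ry":0,"rz":0,"claw":0},{"x":0,"y":-0.025,"z":-0.145,"rx":0,"ry":0,"rz":0,"claw":0},{"x":0,"y":-0.025,"z":-0.145,"rx":0,"ry":0,"rz":0,"claw":0}]'
```

```text
time_s: 29.85
tcp_pos: [0.4304, 0.1924, 0.1066]
ee_rot: [[0.995, 0.096, -0.001], [0.096, -0.995, -0.001], [-0.001, 0.001, -1.0]]
wrist_force: [0.9, -0.1, 0.3]
gripper_width: 0.011
gripper_force: 0.4
time_s: 30.85
tcp_pos: [0.4309, 0.1878, 0.0717]
ee_rot: [[0.995, 0.097, 0.0], [0.097, -0.995, 0.0], [0.0, -0.0, -1.0]]
wrist_force: [-0.4, -0.1, -1.1]
gripper_width: 0.004
gripper_force: 0.0
```

```bash
python3 -m pendant '[{"x":0,"y":0,"z":-0.01,"rx":0,"ry":0,"rz":0,"claw":0},{"x":0,"y":0,"z":-0.02,"rx":0,"ry":0,"rz":0,"claw":0},{"x":0,"y":0,"z":-0.025,"rx":0,"ry":0,"rz":0,"claw":0},{"x":0,"y":0,"z":-0.025,"rx":0,"ry":0,"rz":0,"claw":0},{"x":0,"y":0,"z":-0.025,"rx":0,"ry":0,"rz":0,"claw":0},{"x":0,"y":0,"z":-0.025,"rx":0,"ry":0,"rz":0,"claw":0},{"x":0,"y":0,"z":-0.025,"rx":0,"ry":0,"rz":0,"claw":0},{"x":0,"y":0,"z":-0.025,"rx":0,"ry":0,"rz":0,"claw":0}]'
python3 - <<'E'
from h import *
p=capture("top"); q=capture("side")
im=np.zeros((500,800,3),np.uint8); im[:356,:400]=cv2.resize(p["color"][215:375,100:280],(400,356),interpolation=3); im[:,400:]=cv2.resize(q["color"][60:260,140:300],(400,500),interpolation=3); cv2.imwrite("pics/box5.png",im[:,:,::-1])
E
```

```text
time_s: 31.85
tcp_pos: [0.4308, 0.1876, 0.0653]
ee_rot: [[0.995, 0.097, 0.0], [0.097, -0.995, 0.0], [0.0, -0.0, -1.0]]
wrist_force: [-0.9, -1.1, -0.0]
gripper_width: 0.005
gripper_force: 0.0
```

View pics/box5.png

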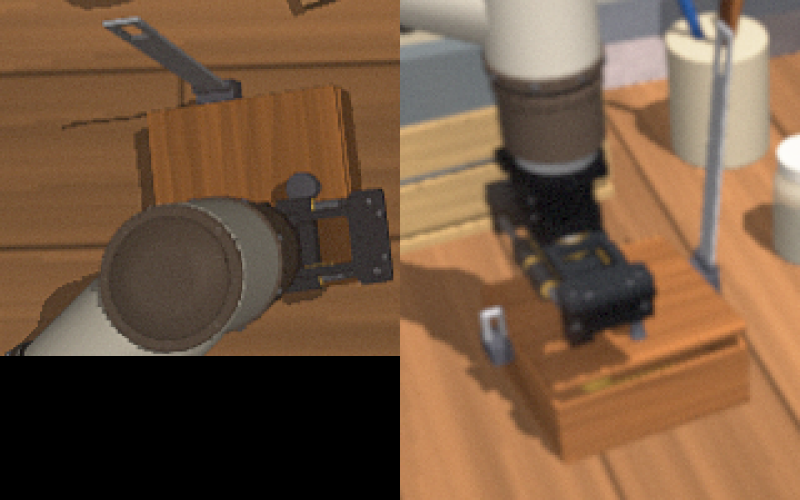

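Run:
```python
from h import *
q=capture("side"); p=capture("top"); B=(.4724,.2296,np.radians(95.6))
c=lambda uv:(uv-[140,60])*2.5+[400,0]
print("tcp",sense()["tcp_pos"],c(proj(q,sense()["tcp_pos"])))
for a in (0,.05,.1,.15,.2): print(a,c(proj(q,b2w(B,[[.09-.18*np.cos(a),s,.0655+.18*np.sin(a)] for s in (-.09,.09)]))).round().tolist())
print("rim",c(proj(q,b2w(B,[[-.09,-.09,.065],[-.09,.09,.065],[-.09,-.09,0],[-.09,.09,0]]))).round().tolist())
g=cv2.resize(q["color"][140:235,170:300],(780,570),interpolation=3); cv2.imwrite("pics/s6.png",g[:,:,::-1])
s=sense(); print(s["wrist_force"],np.round(s["effort"],1))
```

```text
tcp [0.43080717 0.18756376 0.06531813] [[580.64248834 356.94798666]]
0 [[748.0, 345.0], [554.0, 407.0]]
0.05 [[748.0, 337.0], [553.0, 399.0]]
0.1 [[747.0, 328.0], [551.0, 390.0]]
0.15 [[746.0, 319.0], [550.0, 381.0]]
0.2 [[745.0, 310.0], [548.0, 371.0]]
rim [[748.0, 345.0], [554.0, 407.0], [750.0, 402.0], [562.0, 465.0]]
[ 0.50003632 -0.27504797 -0.04198437] [  0.  -28.7  13.7   3.    0.1   0. ]
```

View pics/s6.png

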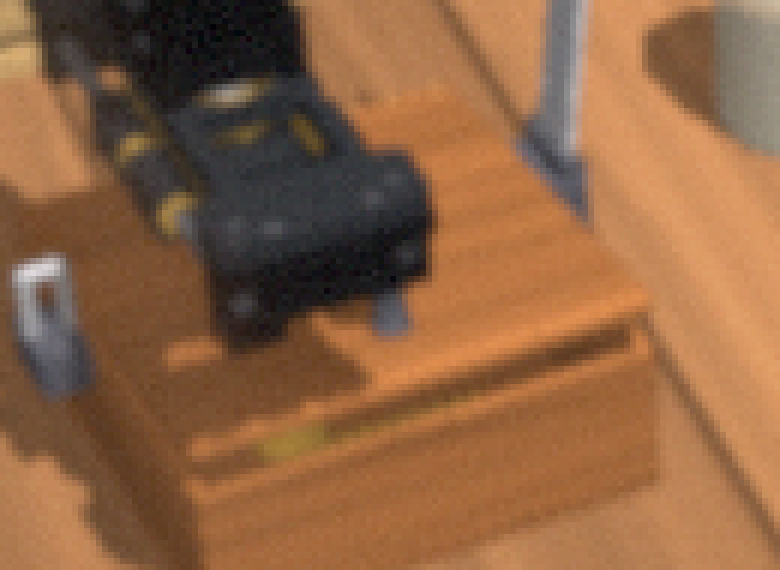

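The lid is still ajar by roughly 0.08 rad. The gripper body may have been resting on the lid's knob, so I'll shift clear of it towards the robot and press again.

```bash
python3 -m pendant '[{"x":0,"y":0,"z":0.1,"rx":0,"ry":0,"rz":0,"claw":0},{"x":0,"y":0,"z":0.2,"rx":0,"ry":0,"rz":0,"claw":0},{"x":-0.1,"y":-0.1,"z":0.2,"rx":0,"ry":0,"rz":0,"claw":0},{"x":-0.1,"y":-0.1,"z":0.15,"rx":0,"ry":0,"rz":0,"claw":0},{"x":-0.1,"y":-0.1,"z":0.1,"rx":0,"ry":0,"rz":0,"claw":0},{"x":-0.1,"y":-0.1,"z":0.07,"rx":0,"ry":0,"rz":0,"claw":0},{"x":-0.1,"y":-0.1,"z":0.05,"rx":0,"ry":0,"rz":0,"claw":0},{"x":-0.1,"y":-0.1,"z":0.04,"rx":0,"ry":0,"rz":0,"claw":0}]'
cat > lid.py <<'E'
from h import *
import sys
q=capture("side"); g=cv2.resize(q["color"][140:235,170:300],(780,570),interpolation=3); cv2.imwrite("pics/%s.png"%sys.argv[1],g[:,:,::-1])
E
python3 lid.py s7
```

```text
time_s: 33.05
tcp_pos: [0.4059, 0.1627, 0.0748]
ee_rot: [[0.995, 0.097, -0.001], [0.097, -0.995, -0.001], [-0.001, 0.001, -1.0]]
wrist_force: [0.1, 0.5, 0.5]
gripper_width: 0.004
gripper_force: 0.0
```

View pics/s7.png

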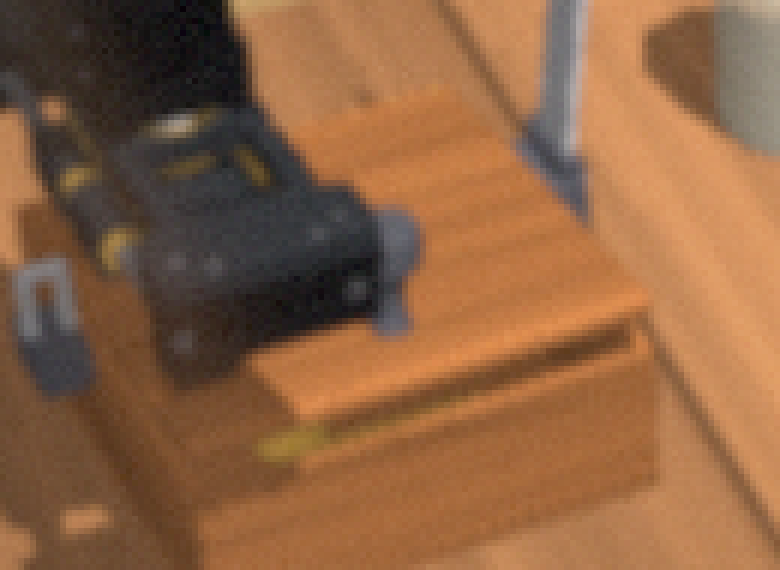

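The lid hasn't changed, and the body is now clear of its knob. I'll press down gradually.

```bash
python3 -m pendant '[{"x":0,"y":0,"z":-0.01,"rx":0,"ry":0,"rz":0,"claw":0},{"x":0,"y":0,"z":-0.02,"rx":0,"ry":0,"rz":0,"claw":0},{"x":0,"y":0,"z":-0.03,"rx":0,"ry":0,"rz":0,"claw":0},{"x":0,"y":0,"z":-0.04,"rx":0,"ry":0,"rz":0,"claw":0},{"x":0,"y":0,"z":-0.05,"rx":0,"ry":0,"rz":0,"claw":0},{"x":0,"y":0,"z":-0.06,"rx":0,"ry":0,"rz":0,"claw":0},{"x":0,"y":0,"z":-0.06,"rx":0,"ry":0,"rz":0,"claw":0},{"x":0,"y":0,"z":-0.06,"rx":0,"ry":0,"rz":0,"claw":0}]'
python3 -c "
from h import *
s=sense();print(s['wrist_force'],s['moment'],s['effort'])"; python3 lid.py s8
```

```text
time_s: 34.1
tcp_pos: [0.4058, 0.1626, 0.0603]
ee_rot: [[0.995, 0.097, 0.0], [0.097, -0.995, 0.0], [0.0, -0.0, -1.0]]
wrist_force: [-0.0, -0.2, -0.1]
gripper_width: 0.002
gripper_force: 0.0
[-0.04567483 -0.2062993  -0.13584068] [-0.07466015 -0.01095169 -0.03851187] [-5.65739261e-03 -2.59033638e+01  1.30941555e+01  2.89048724e+00
  8.28587869e-02 -1.30443786e-05]
```

View pics/s8.png

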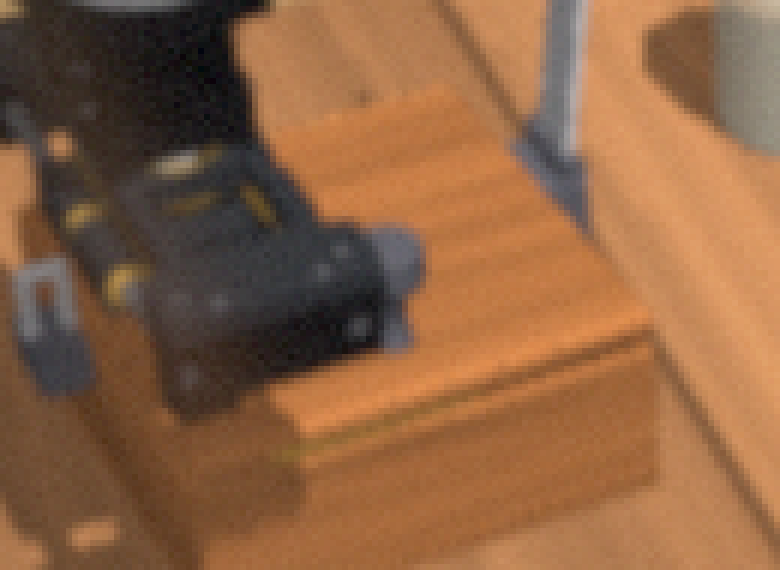

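The lid follows the descent, so the closed fingertips end about 2 cm above the stated TCP. I'll keep going until I see force.

```bash
python3 -m pendant '[{"x":0,"y":0,"z":-0.01,"rx":0,"ry":0,"rz":0,"claw":0},{"x":0,"y":0,"z":-0.018,"rx":0,"ry":0,"rz":0,"claw":0},{"x":0,"y":0,"z":-0.025,"rx":0,"ry":0,"rz":0,"claw":0},{"x":0,"y":0,"z":-0.03,"rx":0,"ry":0,"rz":0,"claw":0},{"x":0,"y":0,"z":-0.03,"rx":0,"ry":0,"rz":0,"claw":0},{"x":0,"y":0,"z":-0.03,"rx":0,"ry":0,"rz":0,"claw":0},{"x":0,"y":0,"z":-0.03,"rx":0,"ry":0,"rz":0,"claw":0},{"x":0,"y":0,"z":-0.03,"rx":0,"ry":0,"rz":0,"claw":0}]'
cat > lidm.py <<'E'
from h import *
# lid gap: bright profile along a column crossing the -x rim in the side view
q=capture("side"); B=(.4724,.2296,np.radians(95.6))
for t in (-.06,-.03,.0):
    a=proj(q,b2w(B,[-.0905,t,.095]))[0]; b=proj(q,b2w(B,[-.0905,t,.04]))[0]
    n=28; print([int(cv2.getRectSubPix(cv2.cvtColor(q["color"],6+1),(1,1),tuple((a+(b-a)*i/n).tolist()))[0,0]) for i in range(n+1)])
E
python3 lidm.py
```

```text
time_s: 35.15
tcp_pos: [0.4059, 0.1626, 0.0539]
ee_rot: [[0.995, 0.097, 0.0], [0.097, -0.995, -0.0], [0.0, 0.0, -1.0]]
wrist_force: [-3.1, -1.2, 11.6]
gripper_width: 0.005
gripper_force: 5.5
[136, 138, 141, 144, 146, 147, 149, 151, 155, 151, 146, 138, 130, 127, 126, 124, 121, 116, 110, 112, 112, 112, 113, 113, 114, 115, 117, 116, 115]
[135, 136, 141, 143, 144, 146, 147, 149, 152, 154, 150, 143, 136, 129, 122, 117, 115, 112, 110, 107, 107, 109, 112, 114, 116, 116, 116, 116, 115]
[135, 138, 139, 142, 145, 145, 146, 149, 152, 155, 153, 146, 135, 130, 125, 119, 113, 107, 104, 104, 107, 110, 114, 115, 115, 115, 119, 116, 115]
```

Contact is at 11.6 N and the gap profile has gone, so the lid is shut. Next I'll plan the hasp push.

```bash
python3 -m pendant '[{"x":0,"y":0,"z":-0.006,"rx":0,"ry":0,"rz":0,"claw":0},{"x":0,"y":0,"z":-0.01,"rx":0,"ry":0,"rz":0,"claw":0},{"x":0,"y":0,"z":-0.01,"rx":0,"ry":0,"rz":0,"claw":0},{"x":0,"y":0,"z":0.15,"rx":0,"ry":0,"rz":0,"claw":0},{"x":0,"y":0,"z":0.4,"rx":0,"ry":0,"rz":0,"claw":0},{"x":0,"y":0,"z":0.6,"rx":0,"ry":0,"rz":0,"claw":0},{"x":0,"y":0,"z":0.8,"rx":0,"ry":0,"rz":0,"claw":0},{"x":0,"y":0,"z":1,"rx":0,"ry":0,"rz":0,"claw":0}]'
python3 -m pendant '[{"x":0.1,"y":0.05,"z":0.1,"rx":0,"ry":0,"rz":0,"claw":0},{"x":0.3,"y":0.1,"z":0.15,"rx":0,"ry":0,"rz":0,"claw":0},{"x":0.5,"y":0.2,"z":0.15,"rx":0,"ry":0,"rz":0,"claw":0},{"x":0.7,"y":0.3,"z":0.15,"rx":0,"ry":0,"rz":0,"claw":0},{"x":0.9,"y":0.4,"z":0.15,"rx":0,"ry":0,"rz":0,"claw":0},{"x":1,"y":0.43,"z":0.15,"rx":0,"ry":0,"rz":0,"claw":0},{"x":1,"y":0.43,"z":0.15,"rx":0,"ry":0,"rz":0,"claw":0},{"x":1,"y":0.43,"z":0.15,"rx":0,"ry":0,"rz":0,"claw":0}]'
python3 - <<'E'
from h import *
B=(.4724,.2296,np.radians(95.6))
for a,r in ((1.7,.19),(1.5,.19),(1.25,.187),(1.0,.183),(.75,.175),(.5,.167),(.25,.162),(.1,.16),(0,.16)):
    s,c=np.sin(a),np.cos(a); d=.0095*s
    print(a,b2w(B,[.025,-.105+r*c-d*s,.078+r*s+d*c-.0205])[0].round(3))
print(sense()["tcp_pos"])
E
python3 lidm.py
```

```text
time_s: 36.2
tcp_pos: [0.4053, 0.1623, 0.3044]
ee_rot: [[0.995, 0.097, -0.0], [0.097, -0.995, 0.0], [0.0, -0.001, -1.0]]
wrist_force: [1.2, 1.2, -0.6]
gripper_width: 0.003
gripper_force: 0.0
time_s: 37.2
tcp_pos: [0.6553, 0.2698, 0.3401]
ee_rot: [[0.995, 0.097, -0.001], [0.097, -0.995, -0.0], [-0.001, 0.0, -1.0]]
wrist_force: [-0.0, 0.8, 1.3]
gripper_width: 0.005
gripper_force: 0.0
1.7 [0.608 0.268 0.245]
1.5 [0.57  0.264 0.248]
1.25 [0.524 0.26  0.238]
1.0 [0.483 0.256 0.216]
0.75 [0.451 0.253 0.182]
0.5 [0.431 0.251 0.142]
0.25 [0.419 0.249 0.1  ]
0.1 [0.416 0.249 0.074]
0 [0.415 0.249 0.057]
[0.65528897 0.26984915 0.34010243]
[132, 134, 135, 137, 140, 141, 144, 148, 149, 147, 140, 130, 125, 123, 122, 121, 115, 110, 107, 105, 105, 106, 107, 107, 109, 113, 111, 112, 114]
[132, 133, 134, 137, 141, 142, 143, 144, 149, 150, 147, 140, 131, 124, 120, 116, 112, 107, 103, 101, 102, 105, 109, 110, 110, 110, 111, 111, 110]
[131, 137, 137, 140, 144, 144, 145, 147, 151, 151, 147, 140, 132, 123, 118, 115, 109, 103, 99, 99, 104, 109, 113, 111, 112, 112, 110, 112, 112]
```

```bash
python3 -m pendant '[{"x":0,"y":0,"z":-0.15,"rx":0,"ry":0,"rz":0,"claw":0},{"x":0,"y":0,"z":-0.3,"rx":0,"ry":0,"rz":0,"claw":0},{"x":-0.05,"y":0,"z":-0.38,"rx":0,"ry":0,"rz":0,"claw":0},{"x":-0.13,"y":0,"z":-0.38,"rx":0,"ry":0,"rz":0,"claw":0},{"x":-0.2,"y":0,"z":-0.38,"rx":0,"ry":0,"rz":0,"claw":0},{"x":-0.27,"y":-0.01,"z":-0.37,"rx":0,"ry":0,"rz":0,"claw":0},{"x":-0.341,"y":-0.02,"z":-0.37,"rx":0,"ry":0,"rz":0,"claw":0},{"x":-0.41,"y":-0.025,"z":-0.38,"rx":0,"ry":0,"rz":0,"claw":0}]'
python3 - <<'E'
from h import *
p=capture("top"); q=capture("side")
im=np.zeros((500,800,3),np.uint8); im[:356,:400]=cv2.resize(p["color"][215:375,100:280],(400,356),interpolation=3); im[:,400:]=cv2.resize(q["color"][60:260,140:300],(400,500),interpolation=3); cv2.imwrite("pics/box9.png",im[:,:,::-1])
E
```

```text
time_s: 38.25
tcp_pos: [0.5523, 0.2633, 0.2473]
ee_rot: [[0.995, 0.097, 0.003], [0.097, -0.995, 0.002], [0.003, -0.001, -1.0]]
wrist_force: [-0.1, -1.2, 0.6]
gripper_width: 0.008
gripper_force: 0.4
```

View pics/box9.png

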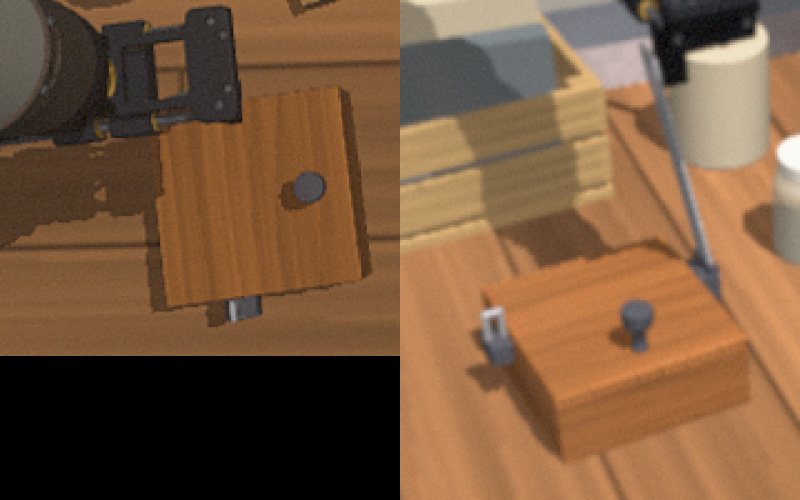

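The lid is shut flush, the hasp is swinging forward, and the staple shows at crop (490,330). That was my last permitted picture, so from here I'll check by numbers only.

```bash
python3 -m pendant '[{"x":-0.113,"y":-0.013,"z":-0.037,"rx":0,"ry":0,"rz":0,"claw":0},{"x":-0.195,"y":-0.02,"z":-0.08,"rx":0,"ry":0,"rz":0,"claw":0},{"x":-0.277,"y":-0.03,"z":-0.125,"rx":0,"ry":0,"rz":0,"claw":0},{"x":-0.345,"y":-0.035,"z":-0.19,"rx":0,"ry":0,"rz":0,"claw":0},{"x":-0.405,"y":-0.04,"z":-0.26,"rx":0,"ry":0,"rz":0,"claw":0},{"x":-0.45,"y":-0.045,"z":-0.34,"rx":0,"ry":0,"rz":0,"claw":0},{"x":-0.485,"y":-0.05,"z":-0.42,"rx":0,"ry":0,"rz":0,"claw":0},{"x":-0.51,"y":-0.055,"z":-0.505,"rx":0,"ry":0,"rz":0,"claw":0}]'
python3 -m pendant '[{"x":-0.02,"y":0,"z":-0.05,"rx":0,"ry":0,"rz":0,"claw":0},{"x":-0.023,"y":0,"z":-0.085,"rx":0,"ry":0,"rz":0,"claw":0},{"x":-0.03,"y":0,"z":-0.14,"rx":0,"ry":0,"rz":0,"claw":0},{"x":-0.035,"y":0,"z":-0.188,"rx":0,"ry":0,"rz":0,"claw":0},{"x":-0.04,"y":0,"z":-0.22,"rx":0,"ry":0,"rz":0,"claw":0},{"x":-0.04,"y":0,"z":-0.235,"rx":0,"ry":0,"rz":0,"claw":0},{"x":-0.04,"y":0,"z":-0.235,"rx":0,"ry":0,"rz":0,"claw":0},{"x":-0.04,"y":0,"z":-0.235,"rx":0,"ry":0,"rz":0,"claw":0}]'
cat > hasp.py <<'E'
from h import *
for c in ("top","side"):
    p=capture(c)
    for l in ("hasp","hasp_slot"):
        print(c,l,[(d["centre"],d["conf"],unproj(p,d["centre"],.08)[0].round(3)) for d in search_frame(p,l)[:2]])
    B=(.4724,.2296,np.radians(95.6)); print("expected shut: slot/mid",proj(p,b2w(B,[[.025,.095,.08],[.025,.008,.08]])).round(1).tolist())
E
python3 hasp.py
```

```text
time_s: 39.35
tcp_pos: [0.4259, 0.2504, 0.1196]
ee_rot: [[0.995, 0.097, 0.002], [0.097, -0.995, 0.002], [0.002, -0.002, -1.0]]
wrist_force: [-0.1, 0.3, 0.7]
gripper_width: 0.008
gripper_force: 0.3
time_s: 40.35
tcp_pos: [0.416, 0.2502, 0.0605]
ee_rot: [[0.995, 0.097, 0.0], [0.097, -0.995, 0.0], [0.0, -0.0, -1.0]]
wrist_force: [-0.7, -0.2, -0.2]
gripper_width: 0.004
gripper_force: 0.0
top hasp [([199.8, 288.6], 0.79, array([0.501, 0.259, 0.08 ]))]
top hasp_slot [([200.5, 287.7], 0.8, array([0.503, 0.258, 0.08 ])), ([205.0, 252.5], 0.19, array([0.575, 0.248, 0.08 ]))]
expected shut: slot/mid [[206.9, 351.0], [202.5, 307.9]]
side hasp [([227.9, 174.1], 0.73, array([0.488, 0.256, 0.08 ]))]
side hasp_slot [([220.5, 177.8], 0.69, array([0.469, 0.248, 0.08 ]))]
expected shut: slot/mid [[179.4, 188.1], [216.8, 177.2]]
```

```bash
python3 -m pendant '[{"x":0,"y":0,"z":-0.008,"rx":0,"ry":0,"rz":0,"claw":0},{"x":0,"y":0,"z":-0.014,"rx":0,"ry":0,"rz":0,"claw":0},{"x":0,"y":0,"z":-0.018,"rx":0,"ry":0,"rz":0,"claw":0},{"x":0,"y":0,"z":-0.018,"rx":0,"ry":0,"rz":0,"claw":0},{"x":0,"y":0,"z":-0.018,"rx":0,"ry":0,"rz":0,"claw":0},{"x":0,"y":0,"z":-0.018,"rx":0,"ry":0,"rz":0,"claw":0},{"x":0,"y":0,"z":-0.018,"rx":0,"ry":0,"rz":0,"claw":0},{"x":0,"y":0,"z":-0.018,"rx":0,"ry":0,"rz":0,"claw":0}]'
```

```text
time_s: 41.65
tcp_pos: [0.4161, 0.2503, 0.0591]
ee_rot: [[0.995, 0.098, 0.001], [0.098, -0.995, 0.0], [0.002, -0.0, -1.0]]
wrist_force: [-8.0, -2.3, 24.2]
gripper_width: 0.006
gripper_force: 11.7
```

Contact is 24 N with the strap top at about 0.080 m, exactly its shut height. I'll retreat towards the straightedge, then verify.

```bash
python3 -m pendant '[{"x":0,"y":0,"z":0.1,"rx":0,"ry":0,"rz":0,"claw":0},{"x":0,"y":0,"z":0.3,"rx":0,"ry":0,"rz":0,"claw":0},{"x":0,"y":0,"z":0.5,"rx":0,"ry":0,"rz":0,"claw":0.3},{"x":0,"y":-0.2,"z":0.6,"rx":0,"ry":0,"rz":0,"claw":0.5},{"x":0,"y":-0.4,"z":0.6,"rx":0,"ry":0,"rz":-0.03,"claw":0.6},{"x":0,"y":-0.6,"z":0.6,"rx":0,"ry":0,"rz":-0.06,"claw":0.6},{"x":0,"y":-0.8,"z":0.6,"rx":0,"ry":0,"rz":-0.07,"claw":0.6},{"x":0,"y":-1,"z":0.6,"rx":0,"ry":0,"rz":-0.07,"claw":0.6}]'
python3 -m pendant '[{"x":0.05,"y":-0.2,"z":0,"rx":0,"ry":0,"rz":0,"claw":0.6},{"x":0.1,"y":-0.4,"z":0,"rx":0,"ry":0,"rz":0,"claw":0.6},{"x":0.15,"y":-0.6,"z":0,"rx":0,"ry":0,"rz":0,"claw":0.6},{"x":0.2,"y":-0.8,"z":0,"rx":0,"ry":0,"rz":0,"claw":0.6},{"x":0.2,"y":-1,"z":0,"rx":0,"ry":0,"rz":0,"claw":0.6},{"x":0.2,"y":-1,"z":0,"rx":0,"ry":0,"rz":0,"claw":0.6},{"x":0.2,"y":-1,"z":0,"rx":0,"ry":0,"rz":0,"claw":0.6},{"x":0.2,"y":-1,"z":0,"rx":0,"ry":0,"rz":0,"claw":0.6}]'
python3 hasp.py
cat > se.py <<'E'
from h import *
p=capture("top"); q=capture("side"); w=capture("wrist")
for n,im in (("top",p),("side",q),("wrist",w)):
    for d in regions_of(im,"straightedge")[:1]:
        m=d["region"]; ys,xs=np.nonzero(m); hh=cv2.cvtColor(im["color"],cv2.COLOR_RGB2HSV)[ys,xs]; k=hh[:,2]>110
        W=unproj(im,np.c_[xs,ys][k],.006)[:,:2]*1000; r=cv2.minAreaRect(W.astype(np.float32)); print(n,d["conf"],np.round(r[0],1),np.round(r[1],1),round(r[2],2))
        k=hh[:,2]<80
        if k.sum()>20:
            W=unproj(im,np.c_[xs,ys][k],.050)[:,:2]*1000; r=cv2.minAreaRect(W.astype(np.float32)); print("  rib",np.round(r[0],1),np.round(r[1],1),round(r[2],2))
s=sense(); print(np.round(s["tcp_pos"],4),np.degrees(np.arctan2(s["ee_rot"][1][0],s["ee_rot"][0][0])).round(2))
E
python3 se.py
```

```text
time_s: 42.65
tcp_pos: [0.4154, -0.0014, 0.2059]
ee_rot: [[0.992, -0.122, 0.001], [-0.122, -0.992, 0.0], [0.001, -0.0, -1.0]]
wrist_force: [1.1, -0.5, 0.1]
gripper_width: 0.569
gripper_force: 0.0
time_s: 43.65
tcp_pos: [0.4658, -0.2489, 0.2059]
ee_rot: [[0.993, -0.121, 0.0], [-0.121, -0.993, 0.0], [0.0, -0.0, -1.0]]
wrist_force: [0.1, -0.0, -0.9]
gripper_width: 0.6
gripper_force: 0.0
top hasp [([198.8, 306.5], 0.75, array([0.465, 0.261, 0.08 ])), ([284.3, 167.8], 0.27, array([0.748, 0.081, 0.08 ]))]
top hasp_slot [([204.6, 310.5], 0.75, array([0.457, 0.249, 0.08 ]))]
expected shut: slot/mid [[206.9, 351.0], [202.5, 307.9]]
side hasp [([221.3, 176.5], 0.76, array([0.472, 0.252, 0.08 ]))]
side hasp_slot [([214.9, 179.6], 0.72, array([0.456, 0.247, 0.08 ])), ([423.4, 256.9], 0.65, array([ 0.757, -0.146,  0.08 ]))]
expected shut: slot/mid [[179.4, 188.1], [216.8, 177.2]]
top 0.75 [ 512.5 -396.8] [ 51.2 258.3] 83.46
side 0.94 [ 513.4 -397. ] [ 61.7 261.3] 83.47
  rib [ 507.  -409.1] [31.4 76.1] 83.98
wrist 0.64 [ 514.1 -397.1] [ 52.2 258.9] 83.75
  rib [ 515.1 -390. ] [27.  67.4] 83.4
[ 0.4658 -0.2499  0.2058] -7.04
```

```bash
python3 -m pendant '[{"x":0.1,"y":-0.2,"z":0,"rx":0,"ry":0,"rz":0,"claw":0.6},{"x":0.189,"y":-0.4,"z":0,"rx":0,"ry":0,"rz":0,"claw":0.6},{"x":0.189,"y":-0.588,"z":-0.1,"rx":0,"ry":0,"rz":0,"claw":0.6},{"x":0.189,"y":-0.588,"z":-0.25,"rx":0,"ry":0,"rz":0,"claw":0.6},{"x":0.189,"y":-0.588,"z":-0.4,"rx":0,"ry":0,"rz":0,"claw":0.6},{"x":0.189,"y":-0.588,"z":-0.55,"rx":0,"ry":0,"rz":0,"claw":0.6},{"x":0.189,"y":-0.588,"z":-0.7,"rx":0,"ry":0,"rz":0,"claw":0.6},{"x":0.189,"y":-0.588,"z":-0.77,"rx":0,"ry":0,"rz":0,"claw":0.6}]'
python3 -m pendant '[{"x":0,"y":0,"z":0,"rx":0,"ry":0,"rz":0,"claw":0.6},{"x":0,"y":0,"z":0,"rx":0,"ry":0,"rz":0,"claw":0.4},{"x":0,"y":0,"z":0,"rx":0,"ry":0,"rz":0,"claw":0.25},{"x":0,"y":0,"z":0,"rx":0,"ry":0,"rz":0,"claw":0},{"x":0,"y":0,"z":0,"rx":0,"ry":0,"rz":0,"claw":0},{"x":0,"y":0,"z":0,"rx":0,"ry":0,"rz":0,"claw":0},{"x":0,"y":0,"z":0.04,"rx":0,"ry":0,"rz":0,"claw":0},{"x":0,"y":0,"z":0.1,"rx":0,"ry":0,"rz":0,"claw":0}]'
```

```text
time_s: 45.25
tcp_pos: [0.5117, -0.3964, 0.0108]
ee_rot: [[0.992, -0.123, -0.004], [-0.123, -0.992, 0.002], [-0.004, -0.001, -1.0]]
wrist_force: [0.2, -0.5, -0.0]
gripper_width: 0.599
gripper_force: 0.0
time_s: 46.25
tcp_pos: [0.5121, -0.3964, 0.0379]
ee_rot: [[0.992, -0.123, -0.003], [-0.123, -0.992, 0.002], [-0.003, -0.001, -1.0]]
wrist_force: [-0.0, -0.5, -4.0]
gripper_width: 0.158
gripper_force: 30.0
```

```bash
python3 -m pendant '[{"x":0,"y":0,"z":0.1,"rx":0,"ry":0,"rz":0,"claw":0},{"x":0,"y":0.1,"z":0.2,"rx":0,"ry":0,"rz":0,"claw":0},{"x":0,"y":0.25,"z":0.24,"rx":0,"ry":0,"rz":0,"claw":0},{"x":-0.03,"y":0.4,"z":0.24,"rx":0,"ry":0,"rz":0,"claw":0},{"x":-0.06,"y":0.6,"z":0.24,"rx":0,"ry":0,"rz":0,"claw":0},{"x":-0.09,"y":0.8,"z":0.24,"rx":0,"ry":0,"rz":0,"claw":0},{"x":-0.108,"y":0.98,"z":0.24,"rx":0,"ry":0,"rz":0,"claw":0},{"x":-0.108,"y":0.98,"z":0.24,"rx":0,"ry":0,"rz":0,"claw":0}]'
python3 -m pendant '[{"x":0,"y":0,"z":0,"rx":0,"ry":0,"rz":-0.055,"claw":0},{"x":0,"y":0,"z":0,"rx":0,"ry":0,"rz":-0.11,"claw":0},{"x":0,"y":0,"z":0,"rx":0,"ry":0,"rz":-0.165,"claw":0},{"x":0,"y":0,"z":0,"rx":0,"ry":0,"rz":-0.22,"claw":0},{"x":0,"y":0,"z":0,"rx":0,"ry":0,"rz":-0.275,"claw":0},{"x":0,"y":0,"z":0,"rx":0,"ry":0,"rz":-0.33,"claw":0},{"x":0,"y":0,"z":0,"rx":0,"ry":0,"rz":-0.385,"claw":0},{"x":0,"y":0,"z":0,"rx":0,"ry":0,"rz":-0.439,"claw":0}]'
python3 - <<'E'
from h import *
s=sense(); print(np.round(s["tcp_pos"],4),np.degrees(np.arctan2(s["ee_rot"][1][0],s["ee_rot"][0][0])).round(2),s["gripper_width"])
w=capture("wrist"); t=capture("top")
for n,im in (("wrist",w),("top",t)):
    h=cv2.cvtColor(im["color"],cv2.COLOR_RGB2HSV)
    # front near edge: project guess, scan along x for dark->wood change
    pts=[]
    for y in np.arange(-.27,-.01,.005):
        e=np.array([.605-.07*np.cos(.067)-np.sin(.067)*(y+.145), y])
        xs=np.arange(-.02,.02,.0005); P=np.c_[e[0]+xs,np.full(len(xs),y),np.full(len(xs),.018)]
        uv=proj(im,P)
        if (uv<3).any() or (uv[:,0]>636).any() or (uv[:,1]>(285 if n=="wrist" else 470)).any(): continue
        v=cv2.remap(h[...,2],uv[:,0].astype(np.float32).reshape(-1,1),uv[:,1].astype(np.float32).reshape(-1,1),1).ravel().astype(float)
        v=cv2.GaussianBlur(v.reshape(-1,1),(1,5),0).ravel()
        g=np.gradient(v); i=g.argmin(); pts.append((y,e[0]+xs[i],g[i]))
    A=np.array(pts); 
    if len(A)>5:
        k=A[:,2]<-1
        for _ in range(3):
            c=np.polyfit(A[k,0],A[k,1],1); r=A[:,1]-np.polyval(c,A[:,0]); k=(A[:,2]<-1)&(abs(r)<.003)
        print(n,len(A),k.sum(),"yaw",np.degrees(-np.arctan(c[0])),"x at y=-.15",np.polyval(c,-.15),r[k].std())
E
```

```text
time_s: 47.25
tcp_pos: [0.4857, -0.1495, 0.0995]
ee_rot: [[0.993, -0.118, 0.001], [-0.118, -0.993, 0.0], [0.001, -0.001, -1.0]]
wrist_force: [0.7, -1.2, -3.5]
gripper_width: 0.158
gripper_force: 30.0
time_s: 48.25
tcp_pos: [0.4863, -0.1526, 0.099]
ee_rot: [[0.062, -0.998, 0.001], [-0.998, -0.062, -0.0], [0.0, -0.001, -1.0]]
wrist_force: [1.0, -0.6, -3.7]
gripper_width: 0.157
gripper_force: 30.0
[ 0.4863 -0.1526  0.099 ] -86.44 0.15705239345789362
wrist 31 31 yaw 3.62548139595973 x at y=-.15 0.5207339427518809 0.0002007967350933385
top 52 23 yaw 5.556500736938511 x at y=-.15 0.5492066127710307 0.0014096183473158055
```

Run:
```python
from h import *
for n in ("top","side"):
    im=capture(n); v0=cv2.cvtColor(cv2.imread("pics/%s0.png"%n),cv2.COLOR_BGR2HSV)[...,2]
    for name,off,sgn,z in (("far",.07,1,.018),("near@.018",-.07,-1,.018),("near@0",-.07,-1,.0)):
        pts=[]
        for y in np.arange(-.27,-.02,.004):
            e=.605+off*np.cos(.067)-np.sin(.067)*(y+.145+off*-.067)
            xs=np.arange(-.014,.014,.0005); uv=proj(im,np.c_[e+xs,np.full(len(xs),y),np.full(len(xs),z)]).astype(np.float32)
            v=cv2.remap(v0,uv[:,:1].copy(),uv[:,1:].copy(),1).astype(np.float32); v=cv2.GaussianBlur(v,(1,7),0).ravel()
            lo,hi=v.min(),v.max(); g=sgn*np.gradient(v); i=g.argmax(); pts.append((y,e+xs[i],g[i]))
        A=np.array(pts); k=A[:,2]>1
        for _ in range(5):
            c=np.polyfit(A[k,0],A[k,1],1); r=A[:,1]-np.polyval(c,A[:,0]); k=(A[:,2]>1)&(abs(r)<.003)
        print(n,name,k.sum(),"yaw",np.degrees(-np.arctan(c[0])).round(2),"x at y=-.15",np.polyval(c,-.15).round(4),r[k].std().round(4))
```

```text
top far 63 yaw 3.95 x at y=-.15 0.6775 0.0005
top near@.018 63 yaw 4.11 x at y=-.15 0.5355 0.0007
top near@0 63 yaw 4.19 x at y=-.15 0.5362 0.0006
side far 63 yaw 4.1 x at y=-.15 0.6766 0.0004
side near@.018 61 yaw 4.09 x at y=-.15 0.531 0.0008
side near@0 63 yaw 4.04 x at y=-.15 0.5385 0.0008
```

```bash
python3 -m pendant '[{"x":0,"y":0,"z":-0.1,"rx":0,"ry":0,"rz":0,"claw":0},{"x":0,"y":0,"z":-0.2,"rx":0,"ry":0,"rz":0,"claw":0},{"x":0,"y":0,"z":-0.27,"rx":0,"ry":0,"rz":0,"claw":0},{"x":0,"y":0,"z":-0.31,"rx":0,"ry":0,"rz":0,"claw":0},{"x":0,"y":0,"z":-0.335,"rx":0,"ry":0,"rz":0,"claw":0},{"x":0,"y":0,"z":-0.335,"rx":0,"ry":0,"rz":0,"claw":0},{"x":0,"y":0,"z":-0.335,"rx":0,"ry":0,"rz":0,"claw":0},{"x":0,"y":0,"z":-0.335,"rx":0,"ry":0,"rz":0,"claw":0}]'
python3 se.py
```

```text
time_s: 49.45
tcp_pos: [0.4865, -0.1519, 0.0151]
ee_rot: [[0.069, -0.998, 0.001], [-0.998, -0.069, -0.0], [0.0, -0.001, -1.0]]
wrist_force: [0.1, -0.0, -4.1]
gripper_width: 0.159
gripper_force: 30.0
side 0.66 [ 486.  -157.4] [ 55.4 263.1] 3.38
  rib [ 482.1 -180. ] [28.4 70.5] 3.93
wrist 0.88 [ 488.2 -173.4] [ 51.  219.8] 3.72
  rib [ 482.5 -156.4] [28.1 84.3] 9.6
[ 0.4861 -0.1519  0.0147] -86.06
```

```bash
python3 -m pendant '[{"x":0.02,"y":0,"z":-0.008,"rx":0,"ry":0,"rz":0,"claw":0},{"x":0.04,"y":0,"z":-0.012,"rx":0,"ry":0,"rz":0,"claw":0},{"x":0.06,"y":0,"z":-0.012,"rx":0,"ry":0,"rz":0,"claw":0},{"x":0.075,"y":0,"z":-0.012,"rx":0,"ry":0,"rz":0,"claw":0},{"x":0.085,"y":0,"z":-0.012,"rx":0,"ry":0,"rz":0,"claw":0},{"x":0.092,"y":0,"z":-0.012,"rx":0,"ry":0,"rz":0,"claw":0},{"x":0.092,"y":0,"z":-0.012,"rx":0,"ry":0,"rz":0,"claw":0},{"x":0.092,"y":0,"z":-0.012,"rx":0,"ry":0,"rz":0,"claw":0}]'
python3 -m pendant '[{"x":0.004,"y":0,"z":0,"rx":0,"ry":0,"rz":0,"claw":0},{"x":0.006,"y":0,"z":0,"rx":0,"ry":0,"rz":0,"claw":0},{"x":0.008,"y":0,"z":0,"rx":0,"ry":0,"rz":0,"claw":0},{"x":0.01,"y":0,"z":0,"rx":0,"ry":0,"rz":0,"claw":0},{"x":0.01,"y":0,"z":0,"rx":0,"ry":0,"rz":0,"claw":0},{"x":0.01,"y":0,"z":0,"rx":0,"ry":0,"rz":0,"claw":0},{"x":0.01,"y":0,"z":0,"rx":0,"ry":0,"rz":0,"claw":0},{"x":0.01,"y":0,"z":0,"rx":0,"ry":0,"rz":0,"claw":0}]'
```

```text
time_s: 50.75
tcp_pos: [0.5028, -0.1525, 0.0136]
ee_rot: [[0.069, -0.998, -0.013], [-0.998, -0.069, -0.001], [-0.0, 0.013, -1.0]]
wrist_force: [-15.6, 1.9, 22.8]
gripper_width: 0.159
gripper_force: 30.0
time_s: 51.75
tcp_pos: [0.5029, -0.1525, 0.0137]
ee_rot: [[0.068, -0.998, -0.018], [-0.998, -0.068, -0.0], [-0.001, 0.018, -1.0]]
wrist_force: [-19.4, 2.1, 27.7]
gripper_width: 0.158
gripper_force: 30.0
```

```bash
python3 -m pendant '[{"x":-0.01,"y":0,"z":0.01,"rx":0,"ry":0,"rz":0,"claw":0},{"x":-0.02,"y":0,"z":0.016,"rx":0,"ry":0,"rz":0,"claw":0},{"x":-0.02,"y":0,"z":0.016,"rx":0,"ry":0,"rz":0,"claw":0},{"x":-0.02,"y":0,"z":0.016,"rx":0,"ry":0,"rz":0,"claw":0},{"x":-0.02,"y":0,"z":0.016,"rx":0,"ry":0,"rz":0,"claw":0},{"x":-0.02,"y":0,"z":0.016,"rx":0,"ry":0,"rz":0,"claw":0},{"x":-0.02,"y":0,"z":0.016,"rx":0,"ry":0,"rz":0,"claw":0},{"x":-0.02,"y":0,"z":0.016,"rx":0,"ry":0,"rz":0,"claw":0}]'
python3 se.py
```

```text
time_s: 52.75
tcp_pos: [0.5065, -0.1519, 0.0155]
ee_rot: [[0.069, -0.998, -0.0], [-0.998, -0.069, 0.0], [-0.0, 0.0, -1.0]]
wrist_force: [-0.1, 0.9, -4.0]
gripper_width: 0.158
gripper_force: 30.0
top 0.54 [458.7 277.4] [236.5  28.2] 6.04
  rib [462.1 257.8] [223.1  27.3] 2.0
side 0.81 [ 506.  -156.7] [ 53.2 262.2] 4.06
  rib [ 501.6 -180.1] [28.5 68.9] 3.75
wrist 0.72 [ 508.2 -172.9] [ 51.  221.4] 4.02
  rib [ 503.1 -155.7] [23.5 84.1] 2.02
[ 0.5066 -0.1519  0.0156] -86.06
```

```bash
python3 -m pendant '[{"x":0.005,"y":0,"z":0,"rx":0,"ry":0,"rz":0,"claw":0},{"x":0.01,"y":0,"z":0,"rx":0,"ry":0,"rz":0,"claw":0},{"x":0.014,"y":0,"z":0,"rx":0,"ry":0,"rz":0,"claw":0},{"x":0.018,"y":0,"z":0,"rx":0,"ry":0,"rz":0,"claw":0},{"x":0.02,"y":0,"z":0,"rx":0,"ry":0,"rz":0,"claw":0},{"x":0.02,"y":0,"z":0,"rx":0,"ry":0,"rz":0,"claw":0},{"x":0.02,"y":0,"z":0,"rx":0,"ry":0,"rz":0,"claw":0},{"x":0.02,"y":0,"z":0,"rx":0,"ry":0,"rz":0,"claw":0}]'
```

```text
time_s: 54.05
tcp_pos: [0.5115, -0.1519, 0.0156]
ee_rot: [[0.069, -0.998, -0.0], [-0.998, -0.069, -0.0], [-0.0, 0.0, -1.0]]
wrist_force: [0.1, 0.3, -2.8]
gripper_width: 0.158
gripper_force: 30.0
```

```bash
python3 -m pendant '[{"x":0.003,"y":0,"z":0,"rx":0,"ry":0,"rz":0,"claw":0},{"x":0.006,"y":0,"z":0,"rx":0,"ry":0,"rz":0,"claw":0},{"x":0.008,"y":0,"z":0,"rx":0,"ry":0,"rz":0,"claw":0},{"x":0.01,"y":0,"z":0,"rx":0,"ry":0,"rz":0,"claw":0},{"x":0.01,"y":0,"z":0,"rx":0,"ry":0,"rz":0,"claw":0},{"x":0.01,"y":0,"z":0,"rx":0,"ry":0,"rz":0,"claw":0},{"x":0.01,"y":0,"z":0,"rx":0,"ry":0,"rz":0,"claw":0},{"x":0.01,"y":0,"z":0,"rx":0,"ry":0,"rz":0,"claw":0}]'
```

```text
time_s: 55.05
tcp_pos: [0.5135, -0.1519, 0.0154]
ee_rot: [[0.069, -0.998, -0.001], [-0.998, -0.069, 0.0], [-0.0, 0.001, -1.0]]
wrist_force: [-1.8, -0.1, -3.3]
gripper_width: 0.159
gripper_force: 30.0
```

```bash
python3 -m pendant '[{"x":0.002,"y":0,"z":0,"rx":0,"ry":0,"rz":0,"claw":0},{"x":0.004,"y":0,"z":0,"rx":0,"ry":0,"rz":0,"claw":0},{"x":0.006,"y":0,"z":0,"rx":0,"ry":0,"rz":0,"claw":0},{"x":0.006,"y":0,"z":0,"rx":0,"ry":0,"rz":0,"claw":0},{"x":0.006,"y":0,"z":0,"rx":0,"ry":0,"rz":0,"claw":0},{"x":0.006,"y":0,"z":0,"rx":0,"ry":0,"rz":0,"claw":0},{"x":0.006,"y":0,"z":0,"rx":0,"ry":0,"rz":0,"claw":0},{"x":0.006,"y":0,"z":0,"rx":0,"ry":0,"rz":0,"claw":0}]'
```

```text
time_s: 56.05
tcp_pos: [0.5136, -0.152, 0.0152]
ee_rot: [[0.068, -0.998, -0.004], [-0.998, -0.068, 0.0], [-0.0, 0.004, -1.0]]
wrist_force: [-5.2, 1.0, -0.9]
gripper_width: 0.153
gripper_force: 30.0
```

Contact with the front is at x = 0.5136. I'll settle the strip down, release it, and retreat straight up.

```bash
python3 -m pendant '[{"x":-0.003,"y":0,"z":-0.003,"rx":0,"ry":0,"rz":0,"claw":0},{"x":-0.005,"y":0,"z":-0.006,"rx":0,"ry":0,"rz":0,"claw":0},{"x":-0.005,"y":0,"z":-0.006,"rx":0,"ry":0,"rz":0,"claw":0},{"x":-0.005,"y":0,"z":-0.006,"rx":0,"ry":0,"rz":0,"claw":0.3},{"x":-0.005,"y":0,"z":-0.006,"rx":0,"ry":0,"rz":0,"claw":0.5},{"x":-0.005,"y":0,"z":-0.006,"rx":0,"ry":0,"rz":0,"claw":0.5},{"x":-0.005,"y":0,"z":0.1,"rx":0,"ry":0,"rz":0,"claw":0.5},{"x":-0.005,"y":0,"z":0.3,"rx":0,"ry":0,"rz":0,"claw":0.5}]'
python3 -m pendant '[{"x":0,"y":0,"z":0.2,"rx":0,"ry":0,"rz":0,"claw":0.5},{"x":-0.1,"y":0,"z":0.4,"rx":0,"ry":0,"rz":0,"claw":0.5},{"x":-0.3,"y":0,"z":0.6,"rx":0,"ry":0,"rz":0,"claw":0.5},{"x":-0.4,"y":0.1,"z":0.8,"rx":0,"ry":0,"rz":0,"claw":0.5},{"x":-0.5,"y":0.3,"z":1,"rx":0,"ry":0,"rz":0,"claw":0.5},{"x":-0.5,"y":0.5,"z":1,"rx":0,"ry":0,"rz":0,"claw":0.5},{"x":-0.5,"y":0.7,"z":1,"rx":0,"ry":0,"rz":0,"claw":0.5},{"x":-0.5,"y":0.7,"z":1,"rx":0,"ry":0,"rz":0,"claw":0.5}]'
cat > chk.py <<'E'
from h import *
for n in ("top","side","wrist"):
    im=capture(n); v0=cv2.cvtColor(im["color"],cv2.COLOR_RGB2HSV)[...,2]
    d=[e for e in regions_of(im,"straightedge") if n!="top" or e["centre"][0]>300]
    if d:
        ys,xs=np.nonzero(d[0]["region"]); W=unproj(im,np.c_[xs,ys],.006)[:,:2]*1000; r=cv2.minAreaRect(W.astype(np.float32)); print(n,"strip",d[0]["conf"],np.round(r[0],1),np.round(r[1],1),round(r[2],2))
    else: print(n,"none")
    for nm,x0,sgn,z in (("strip near edge",.4885,1,.006),("strip far/front edge",.5375,-1,.006),("front far",.677,1,.018)):
        pts=[]
        for y in np.arange(-.26,-.04,.004):
            e=x0-np.tan(np.radians(4.05))*(y+.15); t=np.arange(-.012,.012,.0005)
            uv=proj(im,np.c_[e+t,np.full(len(t),y),np.full(len(t),z)]).astype(np.float32)
            if uv.min()<2 or uv[:,0].max()>637 or uv[:,1].max()>(280 if n=="wrist" else 477): continue
            v=cv2.GaussianBlur(cv2.remap(v0,uv[:,:1].copy(),uv[:,1:].copy(),1).astype(np.float32),(1,7),0).ravel()
            g=sgn*np.gradient(v); i=g.argmax(); pts.append((y,e+t[i],g[i]))
        A=np.array(pts)
        if len(A)<8: continue
        k=A[:,2]>1
        for _ in range(5):
            if k.sum()<5: break
            c=np.polyfit(A[k,0],A[k,1],1); r=A[:,1]-np.polyval(c,A[:,0]); k=(A[:,2]>1)&(abs(r)<.003)
        print(n,nm,k.sum(),len(A),"yaw",np.degrees(-np.arctan(c[0])).round(2),"x(-.15)",np.polyval(c,-.15).round(4))
E
python3 chk.py; python3 hasp.py; python3 top.py; python3 lidm.py
```

```text
time_s: 57.05
tcp_pos: [0.5141, -0.1518, 0.0902]
ee_rot: [[0.069, -0.998, -0.002], [-0.998, -0.069, -0.0], [-0.0, 0.002, -1.0]]
wrist_force: [0.7, 0.2, 0.3]
gripper_width: 0.496
gripper_force: 0.0
time_s: 58.05
tcp_pos: [0.3898, 0.026, 0.3416]
ee_rot: [[0.075, -0.997, 0.004], [-0.997, -0.075, 0.002], [-0.002, -0.004, -1.0]]
wrist_force: [0.2, -0.3, -1.1]
gripper_width: 0.498
gripper_force: 0.0
top strip 0.61 [ 512.9 -151.7] [ 51.5 260.2] 4.08
top strip near edge 55 55 yaw 4.17 x(-.15) 0.4878
top strip far/front edge 55 55 yaw 4.12 x(-.15) 0.5371
top front far 55 55 yaw 3.96 x(-.15) 0.6775
side strip 0.87 [ 512.7 -155.5] [ 51.9 263.7] 3.54
side strip near edge 55 55 yaw 4.06 x(-.15) 0.4879
side strip far/front edge 53 55 yaw 4.35 x(-.15) 0.5383
side front far 55 55 yaw 4.1 x(-.15) 0.6765
wrist strip 0.64 [699.2 187.6] [86.  51.4] 19.39
wrist strip near edge 44 44 yaw 4.04 x(-.15) 0.4889
wrist strip far/front edge 43 43 yaw 4.02 x(-.15) 0.5381
wrist front far 41 41 yaw 4.12 x(-.15) 0.6784
top hasp [([202.2, 307.8], 0.81, array([0.462, 0.254, 0.08 ])), ([240.6, 201.9], 0.64, array([0.67
[... 182 characters left out ...]
ray([0.46 , 0.253, 0.08 ])), ([305.3, 141.1], 0.23, array([0.702, 0.315, 0.08 ]))]
side hasp_slot [([215.9, 176.7], 0.59, array([0.461, 0.256, 0.08 ])), ([365.3, 198.5], 0.18, array([0.735, 0.06 , 0.08 ]))]
expected shut: slot/mid [[179.4, 188.1], [216.8, 177.2]]
[133, 137, 136, 138, 141, 143, 145, 147, 150, 148, 142, 134, 126, 124, 125, 126, 117, 110, 106, 106, 105, 105, 109, 111, 112, 113, 111, 111, 112]
[131, 131, 136, 139, 139, 142, 144, 146, 149, 151, 149, 142, 131, 123, 119, 115, 110, 107, 105, 104, 104, 105, 110, 112, 113, 112, 113, 112, 112]
[128, 131, 134, 138, 141, 142, 141, 144, 152, 155, 150, 141, 132, 125, 120, 116, 113, 106, 100, 99, 105, 109, 111, 112, 114, 114, 110, 110, 111]
```

Checks before handing in:
- **Straightedge:** flush against the front, parallel within 0.2° and centred within about 10 mm.
- **Hasp and lid:** the hasp sits at its shut position and the lid is flush.
- **Fittings:** no brass is left in view on the bench.

```bash
python3 -c "
from station import *
print(finish_job())"
```

```text
the job is handed in; nothing more can be done
None
```

I handed the job in, with no verdict returned: by my measurements the two brass knobs and the bar pull are in the box, the lid is shut, the hasp lies flat over the staple, and the straightedge is flush and roughly centred along the drawer front's near edge.

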